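Strip the mould caps and lock them in the drying rack

ROBOT

A 6-joint arm with a two-finger parallel gripper is mounted at the origin on the work surface. World frame = base frame: x ahead of the robot, y to its left, z up, the work surface at z = 0. Lengths are in mm, angles in degrees, forces in N, time in s.
With the tool pointing down it reaches from about 350 to 850 mm from the base axis. Payload 8.1 kg.
Tool frame: the origin (TCP) lies on the front face of the gripper's body, between the roots of the fingers; the fingertips stand 73 mm ahead of it and the grasp point (between the pads) lies 54 mm ahead of it; z points along the fingers, y is the direction in which the jaws open and shut (so a half turn about z gives the same grasp; the last joint's range is limited). The gripper opens to 85 mm and grips with 20 to 120 N. Pads are 22 mm wide; open, the fingers measure 114 mm over their backs; the gripper's body (76 mm by 85 mm) begins 54 mm behind the grasp point. The pads swing forward as they close: fully open they stand 13 mm farther back than shut.
Start: joints at [67.472, 7.471, 85.268, -0, 87.261, -4.893], TCP at [181.756, 571.813, 303.892] pointing down, gripper open.
Joint ranges: [-169.43, 169.43], [-51.17, 129.36], [1.28, 143.12], [-76.62, 256.62], [0, 156.53], [-152.29, 152.29]. Speed limits (degrees/s): [136.94, 136.94, 159.86, 180, 180, 180].

INTERFACE

Orientations are given as [roll, pitch, yaw] about the fixed x, y, z axes, in that order (R = Rz(yaw) Ry(pitch) Rx(roll)).
In Python, from bench import r, imaging gives the robot as it stands.
- The arm moves only by the tool drive_tool, never from a script. Its argument "commands" is text: rows parted by semicolons, each of 7 numbers parted by spaces: the turn, a rotation vector about the tool's x, y, z in degrees, then the shift along the tool's x, y, z in cm, then the finger opening in cm, from 0 to 8.54. In form: rx ry rz dx dy dz fingers; .... A call has 1 to 12 rows; each row is the pose to reach, as a shift and turn from the pose measured when the call began, along the tool's axes at that moment; what a row does not reach only later rows make up. A row lasts 1/8 s, in which the tool goes at most 62.5 mm and 10.7 degrees, less where a joint would pass 70% of its speed; a pose out of reach is approached as far as the arm can. A call with a gripper value outside its range is refused whole. The fingers move at their own pace and stop on an object; "force" is the grip in N (left out, the last holds). Time passes only in rows, so rows that repeat a pose let the fingers close. It gives the time, the measured TCP pose, the force and the opening at its end, in the units of the state.
- r.sense(): the state, without advancing time (a new reading comes with each control period).
- imaging.snapshot(name): name is "scene" or "top"; returns a dict with "pixels" (384x512x3 uint8, red, green, blue), "fx", "fy", "cx", "cy" (pixels), "dist" ([k1, k2, p1, p2, k3] as OpenCV has them; the pictures are not rectified), "world_from_camera" (4x4, takes a point from camera to world coordinates). Camera axes: x right, y up, looking along -z (the intrinsics and any distortion apply to the point x, -y, -z); pixel columns grow to the right and rows downward; lengths in mm; the calibration is good to about 2 mm. A picture is of the moment at which its call begins. There is no depth.
- r.hand_in(): hands the job in, once; it reports no verdict.
The state is a dict: "time": time; "joint_pos": joint angles; "qd": joint speeds; "joint_efforts": joint torques, N m; "tool_pos": TCP position; "tcp_rot": TCP orientation; "ft_force": force on the tool from outside, world axes, zero at the start; "wrist_torque": the same for the moment, N m; "finger_gap": finger opening in mm.
Only numpy, scipy, OpenCV 4.12 (cv2) and the standard library are available. Lean on these libraries where they do the work, as an engineer would, in place of code of your own. Each camera call takes 0.05 s, during which the arm holds its last target. There are 200 camera calls.

TASK

Take every plaster mould cap off the casting plate by rocking it gently end to end, a few degrees each way and never levering it over steeply, until it comes off its two pins; a straight tug lifts the plate out of its cradle, and the plate must stay down. Slide each cap in at the open mouth of the drying rack, flat on the floor with both ends under the lips and its lug standing up in the slot, far enough in to clear the two keeper holes. When all are in, push the keeper pin crosswise through both holes, with its wooden grip up against the rack side, and leave the unfired cup and bowl undisturbed.

Things in the scene. Friction and masses are not known exactly. Their poses are not given: they have to be found in the camera images.
- mould0: Plaster mould cap, may be absent; all three alike. Block 84 (its y) x 50 (its x) x 30 mm; on its middle a square lug 30 (y) x 24 (x) mm, 45 mm tall, its top 75 mm above the underside. Origin: centre of the underside, z up. About 0.12 kg. At the start it sits tight on two 20 mm tall sprung pins of the plate, 28 mm either side of its centre along its y.
- mould1: A like cap; may be absent. Each pin grips its end of the cap with about 7.5 N of friction over the pin's whole height, so two pins together hold more than what keeps the plate down, one pin less.
- mould2: A like cap; may be absent. It comes off by raising one y end, then the other, about 6 mm a stroke with the other end as pivot: tilts of about 0.12 rad either way about its x; the slots in its underside jam beyond about 0.25 rad.
- plate (a joint): Height in m of the aluminium casting plate (220 x 130 x 8 mm) above its cradle; 0 when down. It is free to slide straight up by 30 mm and only about 9 N (its weight and a soft spring), plus the weight of the caps on it, keeps it down, and it sinks back by itself. It must never reach 5 mm.
- cradle: Two low wooden strips fixed to the bench under the casting plate. Origin: on the bench under the plate's centre; x along the row of caps. The plate's top, on which the caps sit, is 16 mm above the origin when down; pin pairs at x = -70, 0 and +70 mm, the pins of a pair at y = -28 and +28 mm. Caps sit with their axes parallel to the cradle's.
- rack: Wooden drying rack fixed to the bench: a low channel, open mouth towards the robot. Origin: on the bench (z = 0) under the middle of the mouth; x into the channel, y to its left. Floor top z = 6 mm, 110 mm wide, x = -70 mm (open apron) to 215 mm. Side walls |y| = 45 to 55 mm, x = 0 to 215 mm; back wall's inner face x = 205 mm. Three caps fit one behind the other, long sides across.
- rack_eye_left (a point): Centre of the 15 x 15 mm keeper hole on the outer face of the rack's left (+y) wall, 12 mm in from the mouth, 24 mm above the bench; the holes run level along the rack's y through both walls.
- rack_eye_right (a point): The same on the outer face of the right (-y) wall, 110 mm from the left one. Lips over both side walls, all along the channel, underside z = 40 mm, top z = 46 mm, leave a slot 54 mm wide along the middle for the lugs.
- keeper: Keeper pin: wooden grip block 44 (x) x 24 x 24 mm with a 10 mm round steel rod from its +x face, 125 mm long with a tapered tip. Origin: centre of the grip's underside; x runs from grip to tip, rod axis 12 mm above the underside. Lies on the bench, 0.07 kg, centre of mass inside the grip.
- keeper_tip (a point): Tip of the keeper's rod, on its axis, 147 mm from the grip's centre.
- cup: Unfired clay cup, 72 mm across, 75 mm tall, origin under its centre. Leave it alone.
- bowl: Unfired clay bowl, 100 mm across, 45 mm tall, origin under its centre. Leave it alone.

How it is judged (in metres and radians):
On the way, in this order (a step that is already met when the one before it is completed fails the run):
1. every mould cap is flat in the rack, behind the keeper holes (x of mould0 in the frame of rack between 0.044 and 0.187 m and y of mould0 in the frame of rack between -0.008 and 0.008 m and z of each of mould0, mould1, mould2 in the frame of rack below 0.011 m and angle between each of mould0, mould1, mould2's own z axis and vertical below 0.12 rad and angle between the x axis of each of mould0, mould1, mould2 and the x axis of rack, either way round below 0.15 rad and x of mould1 in the frame of rack between 0.044 and 0.187 m and y of mould1 in the frame of rack between -0.008 and 0.008 m and x of mould2 in the frame of rack between 0.044 and 0.187 m and y of mould2 in the frame of rack between -0.008 and 0.008 m), for 0.2 s.
2. the keeper pin is through both holes, its grip against the rack (x of keeper_tip in the frame of rack between 0.003 and 0.021 m and z of keeper_tip in the frame of rack between 0.014 and 0.034 m and (y of keeper_tip in the frame of rack below -0.06 m or y of keeper_tip in the frame of rack above 0.06 m) and angle between the x axis of keeper and the y axis of rack, either way round below 0.1 rad), for 0.2 s.
At the end, for the whole second after the job is handed in: Every cap lies flat on the rack floor (underside under 11 mm above the bench), centre 44 to 187 mm in from the mouth and within 8 mm of the middle, long side across within 0.15 rad; the keeper passes both holes, tip at least 5 mm beyond the far wall; the plate is down; all at rest (all of step 1 and all of step 2 and linear speed of each of mould0, mould1, mould2, keeper below 0.02 m/s and value of joint plate below 0.003 m); the robot touches nothing.
It fails at once if mould0 is levered over by more than 0.27 rad on its pins (angle between mould0's own z axis and vertical above 0.27 rad and x of mould0 in the frame of cradle between -0.08 and 0.08 m and y of mould0 in the frame of cradle between -0.012 and 0.012 m and z of mould0 in the frame of cradle between 0.01 and 0.036 m).
It fails at once if mould1 is levered over by more than 0.27 rad on its pins (angle between mould1's own z axis and vertical above 0.27 rad and x of mould1 in the frame of cradle between -0.08 and 0.08 m and y of mould1 in the frame of cradle between -0.012 and 0.012 m and z of mould1 in the frame of cradle between 0.01 and 0.036 m).
It fails at once if mould2 is levered over by more than 0.27 rad on its pins (angle between mould2's own z axis and vertical above 0.27 rad and x of mould2 in the frame of cradle between -0.08 and 0.08 m and y of mould2 in the frame of cradle between -0.012 and 0.012 m and z of mould2 in the frame of cradle between 0.01 and 0.036 m).
It fails at once if the casting plate is pulled 5 mm or more up out of its cradle (value of joint plate above 0.005 m).
It fails at once if the unfired cup or bowl is moved more than 30 mm (distance of any of cup, bowl from where it was at the start of the episode above 0.03 m).
Of mould0, mould1, mould2 only 2 to 3 are there at a start; the rules pass over those that are not, and their reading is None.
At some moment in a run one of keeper may be knocked a few centimetres aside while the robot is not near it.
Once in a run the grip may slacken for a moment while it holds something.
It also fails if it takes over 210 s, if anything falls off the work surface, if the arm or the gripper's body presses on something with over 40 N, if the wrist force passes 120 N, or if a joint passes its speed limit or range.

## Working session

There is one attempt and no reset: what is moved stays moved. The work goes in short steps, Python scripts to look and compute and a tool call to move; the robot and the scene stay as the last step left them, time stands still between calls to the robot, and variables do not carry over. Pictures are saved under pics/ and viewed, about 12 in all and at most 16, crops included, and the job is handed in when it is done.

Besides the shell and the picture viewer there is one more tool, called after ">>>" by a JSON object that holds its "op" and its "data", one argument or row to a line. drive_tool: Moves the arm, as the interface text tells. Its arguments: {"type":"object","properties":{"commands":{"type":"string"},"force":{"type":"number"}},"required":["commands"]}

```bash
ls; mkdir -p pics
python3 - <<'E'
from bench import r, imaging
import cv2
print(r.sense())
for n in("scene","top"):
    s=imaging.snapshot(n); cv2.imwrite(f"pics/{n}0.png",cv2.resize(s["pixels"][:,:,::-1],(800,600),interpolation=cv2.INTER_CUBIC))
    print({k:v for k,v in s.items() if k!="pixels"})
E
```

```text
pics
{'time': 0.0, 'joint_pos': array([ 6.74702396e+01,  7.51500791e+00,  8.53294251e+01, -7.41436369e-04,
        8.72612494e+01, -4.89227504e+00]), 'qd': array([ 0.01805625, -0.03839368,  0.00414166, -0.05730304, -0.01166616,
       -0.04926   ]), 'joint_efforts': array([ 2.45190618e-03, -5.69375503e+01, -5.00566328e+01,  7.42427551e-05,
        1.45146161e-02,  4.48860499e-05]), 'tool_pos': array([181.61102161, 571.41910424, 302.84395264]), 'tcp_rot': array([-1.79894639e+02, -8.27504125e-03,  1.62362543e+02]), 'ft_force': array([-0.62112117,  0.50536023,  0.6057676 ]), 'wrist_torque': array([0.0397465 , 0.02643681, 0.04560366]), 'finger_gap': 85.44270554013627}
{'fx': 373.9035261632454, 'fy': 373.9035261632454, 'cx': 254.57864524923934, 'cy': 188.77496471535667, 'dist': array([-0.05176018,  0.        ,  0.        ,  0.        ,  0.        ]), 'world_from_camera': array([[ 5.57177732e-01, -5.04467283e-01,  6.59595130e-01,
         1.24889303e+03],
       [ 8.30391390e-01,  3.36798848e-01, -4.43865605e-01,
        -3.55576753e+02],
       [ 1.76479593e-03,  7.95034148e-01,  6.06562107e-01,
         6.78820183e+02],
       [ 0.00000000e+00,  0.00000000e+00,  0.00000000e+00,
         1.00000000e+00]])}
{'fx': 399.16942252555305, 'fy': 399.16942252555305, 'cx': 258.2178298705818, 'cy': 189.04933714224435, 'dist': array([-0.11326988,  0.        ,  0.        ,  0.        ,  0.        ]), 'world_from_camera': array([[-9.81794136e-03,  9.90608170e-01, -1.36378375e-01,
         4.39805000e+02],
       [-9.99610535e-01, -6.15999034e-03,  2.72182511e-02,
         9.36247024e+01],
       [ 2.61225324e-02,  1.36592488e-01,  9.90282841e-01,
         1.12260071e+03],
       [ 0.00000000e+00,  0.00000000e+00,  0.00000000e+00,
         1.00000000e+00]])}
```

View pics/top0.png

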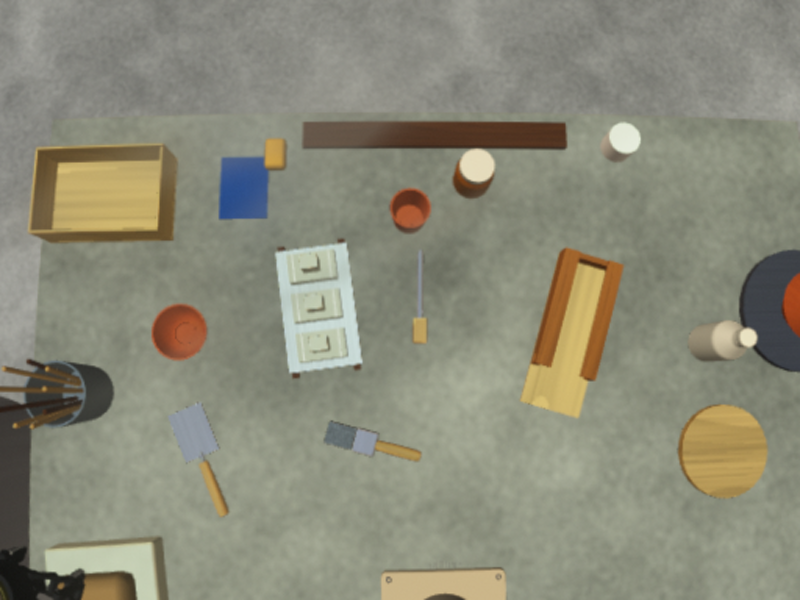

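View pics/scene0.png

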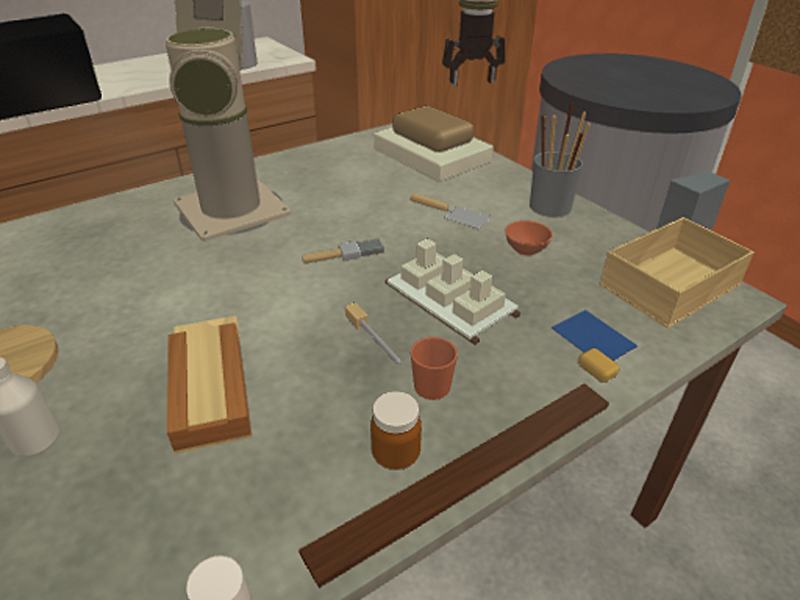

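The top view shows three caps on the plate (around 318,305), the rack (575,330) with its mouth towards the robot at bottom, and the keeper (420,300) with its tip at the top. The cup is at (410,208) and the bowl at (180,332).

```bash
cat > h.py <<'E'
import numpy as np, cv2
from bench import r, imaging
def ray(s,uv):
    K=np.array([[s["fx"],0,s["cx"]],[0,s["fy"],s["cy"]],[0,0,1]])
    p=cv2.undistortPoints(np.array(uv,float).reshape(-1,1,2),K,s["dist"])[:,0]
    d=np.c_[p[:,0],-p[:,1],-np.ones(len(p))]
    T=s["world_from_camera"]; return T[:3,3],d@T[:3,:3].T
def onz(s,uv,z):
    o,d=ray(s,uv); return (o+d*((z-o[2])/d[:,2])[:,None])
def proj(s,P):
    T=s["world_from_camera"]; q=(np.array(P,float).reshape(-1,3)-T[:3,3])@T[:3,:3]
    q=q*[1,-1,-1]; K=np.array([[s["fx"],0,s["cx"]],[0,s["fy"],s["cy"]],[0,0,1]])
    return cv2.projectPoints(q.reshape(-1,1,3),np.zeros(3),np.zeros(3),K,s["dist"])[0][:,0]
def crop(s,u0,v0,u1,v1,f):
    return cv2.resize(s["pixels"][v0:v1,u0:u1,::-1],None,fx=f,fy=f,interpolation=cv2.INTER_CUBIC)
E
python3 - <<'E'
from h import *
s=imaging.snapshot("top")
a=crop(s,165,145,245,245,6); b=crop(s,325,150,405,275,4.8)
h=max(a.shape[0],b.shape[0])
b=b[:600]
out=np.zeros((600,480+384,3),np.uint8); out[:a.shape[0],:480]=a; out[:b.shape[0],480:]=b
cv2.imwrite("pics/c1.png",out[:,:800])
px=s["pixels"].astype(int)
hsv=cv2.cvtColor(s["pixels"],cv2.COLOR_RGB2HSV)
for n,(u,v) in dict(plate=(181,180),lug=(198,168),block=(210,168),keepgrip=(268,211),wall=(385,190),floor=(368,200)).items(): print(n,px[v,u],hsv[v,u])
E
```

```text
plate [195 212 207] [ 81  20 212]
lug [193 203 177] [ 42  33 203]
block [198 206 187] [ 43  24 206]
keepgrip [188 160  95] [ 21 126 188]
wall [160 100  43] [ 15 186 160]
floor [207 183 109] [ 23 121 207]
```

View pics/c1.png

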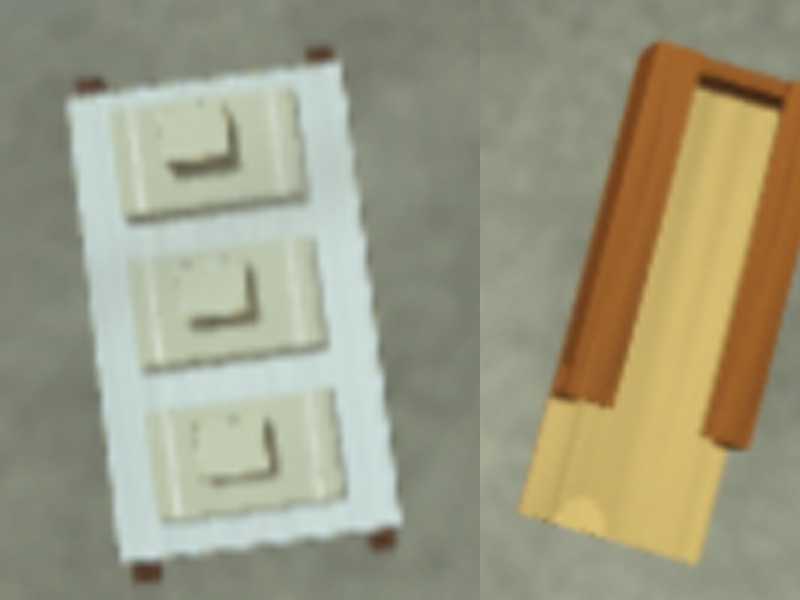

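Run:
```python
from h import *
s=imaging.snapshot("top"); sc=imaging.snapshot("scene")
c=lambda P,f,u0,v0,off=0:[((u-off+.5)/f-.5+u0,(v+.5)/f-.5+v0) for u,v in P]
hsv=cv2.cvtColor(s["pixels"],cv2.COLOR_RGB2HSV)
m=((hsv[...,2]>165)&(hsv[...,1]<60)).astype(np.uint8); m[:,:170]=0;m[:,240:]=0;m[:150]=0;m[245:]=0
cn=max(cv2.findContours(m,0,2)[0],key=cv2.contourArea)
W=onz(s,cn[:,0],16)[:,:2].astype(np.float32)
print("plate rect",cv2.minAreaRect(W))
print("plate hand",onz(s,c([(70,100),(340,65),(402,525),(122,563)],6,165,145),16).round(1)[:,:2])
l=onz(s,c([(163,110),(226,100),(232,150),(167,160)],6,165,145),91)[:,:2]
print("lug tops",l.round(1),l.mean(0))
for cc in ([(180,260),(243,255),(248,315),(186,322)],[(197,417),(262,412),(268,472),(203,482)]):
    l=onz(s,c(cc,6,165,145),91)[:,:2];print(l.round(1),l.mean(0))
P=onz(s,c([(700,78),(612,405),(783,105),(703,437)],4.8,325,150,480),46)[:,:2]; print("lips",P.round(1), [np.degrees(np.arctan2(*(P[i]-P[i+1])[::-1])) for i in(0,2)])
print("front lip mid",(P[1]+P[3])/2,"width",np.linalg.norm(P[1]-P[3]))
A=onz(s,c([(520,515),(698,563)],4.8,325,150,480),6)[:,:2]; print("apron",A.round(1),np.linalg.norm(A[0]-A[1]),A.mean(0))
# keeper grip & rod
m=((abs(hsv[...,0].astype(int)-21)<6)&(hsv[...,1]>90)).astype(np.uint8); m[:,:258]=0;m[:,280:]=0;m[:195]=0;m[225:]=0
cn=max(cv2.findContours(m,0,2)[0],key=cv2.contourArea); k=onz(s,cn[:,0],24)[:,:2].astype(np.float32); print("grip",cv2.minAreaRect(k))
print("rod tip",onz(s,[(420/1.5625,250/1.5625)],12))
print("cup",onz(s,[(410/1.5625,203/1.5625)],75),"bowl",onz(s,[(181/1.5625,330/1.5625)],45))
```

```text
plate rect ((573.5580444335938, 217.06817626953125), (221.95777893066406, 130.4933624267578), 7.398082256317139)
plate hand [[673.  294.2]
 [688.9 166.9]
 [472.8 137.9]
 [456.2 266.5]]
lug tops [[652.4 239.6]
 [656.7 211.9]
 [634.3 209.1]
 [630.1 237.5]] [643.36406273 224.50696748]
[[585.9 231.2]
 [587.9 203.8]
 [561.6 201.4]
 [558.8 228.3]] [573.5492461  216.19151563]
[[517.5 223.1]
 [519.5 195.1]
 [493.7 192.4]
 [489.5 220.3]] [505.06872467 207.74190554]
lips [[ 651.5 -250.2]
 [ 463.1 -190.2]
 [ 635.5 -299.1]
 [ 444.2 -242.3]] [np.float64(-17.669213022063296), np.float64(-16.555185313353526)]
front lip mid [ 453.66787377 -216.21377112] width 55.44450939895297
apron [[ 401.  -144. ]
 [ 371.  -248.9]] 109.15862467810794 [ 385.96579997 -196.47007852]
grip ((528.4237670898438, 36.99724578857422), (22.164005279541016, 41.585140228271484), 89.33456420898438)
rod tip [[675.90278412  32.1962392   12.        ]]
cup [[745.94734357  51.88970658  75.        ]] bowl [[529.77696961 452.15278948  45.        ]]
```

```bash
cat >> h.py <<'E'
from scipy.spatial.transform import Rotation as Ro
def pose(): 
    s=r.sense(); return np.array(s["tool_pos"]),Ro.from_euler("xyz",s["tcp_rot"],degrees=True)
def rel(*targets):
    p,R=pose()
    for t,e in targets:
        d=R.inv().apply(np.array(t)-p)/10; w=np.degrees((R.inv()*Ro.from_euler("xyz",e,degrees=True)).as_rotvec())
        print(*np.r_[w.round(1),d.round(2)])
C=np.array([573.5,217.]); CY=7.4
RK=np.array([453.7,-216.2]); RY=-17.
def cr(x,y=0): a=np.radians(CY); return C+[x*np.cos(a)-y*np.sin(a),x*np.sin(a)+y*np.cos(a)]
def rk(x,y=0): a=np.radians(RY); return RK+[x*np.cos(a)-y*np.sin(a),x*np.sin(a)+y*np.cos(a)]
E
python3 - <<'E'
from h import *
rel(([*cr(70),300],[180,0,187.4]),([*cr(70),190],[180,0,187.4]))
E
```

```text
-0.1 -0.0 -25.0 -54.42 -18.96 0.35
-0.1 -0.0 -25.0 -54.42 -18.95 11.35
```

>>> {"op": "drive_tool", "data": {
  "commands": "-0.1 0 -10 -18 -6.3 0.3 6; -0.1 0 -20 -36 -12.6 0.3 6; -0.1 0 -25 -54.4 -19 0.3 6; -0.1 0 -25 -54.4 -19 0.3 6; -0.1 0 -25 -54.4 -19 0.3 6; -0.1 0 -25 -54.4 -19 0.3 6; -0.1 0 -25 -54.4 -19 0.3 6; -0.1 0 -25 -54.4 -19 0.3 6; -0.1 0 -25 -54.4 -19 0.3 6; -0.1 0 -25 -54.4 -19 5 6; -0.1 0 -25 -54.4 -19 11.3 6; -0.1 0 -25 -54.4 -19 11.3 6",
  "force": 80
}}

```text
time: 1.75
tool_pos: [638.6, 224.2, 183.0]
tcp_rot: [-180.0, -0.8, -172.7]
ft_force: [-0.4, 0.3, -0.4]
finger_gap: 60.0
```

Run:
```python
from h import *
s=imaging.snapshot("scene")
cv2.imwrite("pics/c2.png",crop(s,225,80,345,230,4))
```

```text
(no output)
```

View pics/c2.png

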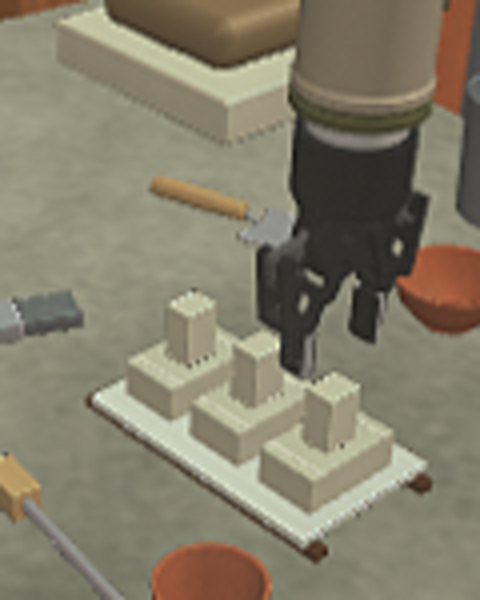

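The close view shows the open jaws straddling the far cap's lug along its y, above lug top (330,385). I'll check how well the pose has settled.

Run:
```python
from h import *
s=r.sense();print(s["tool_pos"],s["tcp_rot"],s["qd"],s["ft_force"])
# target: fingertip 42 above underside -> TCP 16+114
rel(([*cr(70),160],[180,0,187.4]),([*cr(70),130],[180,0,187.4]))
```

```text
[640.60933746 225.15676978 187.64985039] [ 179.99596831   -0.39115718 -172.63775953] [ 0.47987948 -3.58501307 -4.5926267   0.04053779  0.65725568  0.03179751] [0.16003356 0.42586555 0.3923578 ]
0.0 -0.4 -0.0 -0.26 0.06 2.76
0.0 -0.4 -0.0 -0.28 0.06 5.76
```

>>> {"op": "drive_tool", "data": {
  "commands": "0 -0.4 0 -0.27 0.06 2.8 6; 0 -0.4 0 -0.27 0.06 4.3 6; 0 -0.4 0 -0.27 0.06 5.4 6; 0 -0.4 0 -0.27 0.06 5.8 6; 0 -0.4 0 -0.27 0.06 5.8 6; 0 -0.4 0 -0.27 0.06 5.8 6; 0 -0.4 0 -0.27 0.06 5.8 6; 0 -0.4 0 -0.27 0.06 5.8 6; 0 -0.4 0 -0.27 0.06 5.8 6"
}}

```text
time: 2.92
tool_pos: [642.9, 226.0, 129.8]
tcp_rot: [180.0, 0.0, -172.6]
ft_force: [-1.1, 0.4, 0.5]
finger_gap: 60.2
```

Run:
```python
from h import *
s=r.sense();print(s["tool_pos"],s["tcp_rot"],s["qd"].round(2),s["ft_force"])
rel(([*cr(70),130],[180,0,187.4]))
```

```text
[642.85359678 226.02953065 129.7630412 ] [ 1.79997375e+02  1.40959526e-02 -1.72640960e+02] [ 0.04  0.11  0.05  0.03 -0.06 -0.  ] [-1.06639792  0.44659865  0.46586525]
0.0 0.0 -0.0 -0.01 -0.0 -0.02
```

>>> {"op": "drive_tool", "data": {
  "commands": "0 0 0 0 0 0 2; 0 0 0 0 0 0 2; 0 0 0 0 0 0 2; 0 0 0 0 0 0 2; 0 0 0 0 0 0 2; 0 0 0 0 0 0 2; 0 0 0 0 0 0 2; 0 0 0 0 0 0 2",
  "force": 80
}}

```text
time: 3.92
tool_pos: [643.0, 226.2, 130.0]
tcp_rot: [180.0, 0.0, -172.6]
ft_force: [0.9, 2.9, 3.3]
finger_gap: 28.6
```

```bash
cat >> h.py <<'E'
def tilt_rows(zc,h0p,h0m,seq,R0=None,p0=None):
    """zc: TCP height over underside. h: heights of underside at +y/-y pins above plate. prints rows relative to start pose (h0p,h0m)."""
    def st(hp,hm):
        a=np.arcsin((hp-hm)/56); # rot about cap x
        # cap bottom centre rel to pivot mid-line: pins at fixed y, centre height mean
        y=0; return a,np.array([-zc*np.sin(a),(hp+hm)/2+zc*np.cos(a)])
    a0,q0=st(h0p,h0m)
    for hp,hm in seq:
        a,q=st(hp,hm); dy,dz=q-q0
        # tool (yaw=187.4,roll180): tool x=-cap x, tool y=+cap y, tool z=-z ; start pose tilted by a0
        da=a-a0; c,s=np.cos(-a0),np.sin(-a0); ly=c*dy-s*dz; lz=s*dy+c*dz
        print(f"h+{hp:.1f} h-{hm:.1f} tilt {np.degrees(a):.1f}: {np.degrees(-da):.1f} 0 0 0 {ly/10:.2f} {-lz/10:.2f} 2")
E
python3 - <<'E'
from h import *
tilt_rows(114,0,0,[(2,.4),(4,.8),(6,1.2),(7.5,1.5)])
tilt_rows(114,0,0,[(7.5,1.5),(7.5,4.5),(7.5,7.5),(7.5,10.5),(7.5,13.5)])
tilt_rows(114,0,0,[(7.5,13.5),(10.5,13.5),(13.5,13.5),(16.5,13.5),(19.5,13.5)])
tilt_rows(114,0,0,[(19.5,13.5),(19.5,19.5),(19.5,24.5),(24.5,24.5),(34,34)])
E
```

```text
h+2.0 h-0.4 tilt 1.6: -1.6 0 0 0 -0.33 -0.12 2
h+4.0 h-0.8 tilt 3.3: -3.3 0 0 0 -0.65 -0.22 2
h+6.0 h-1.2 tilt 4.9: -4.9 0 0 0 -0.98 -0.32 2
h+7.5 h-1.5 tilt 6.2: -6.2 0 0 0 -1.22 -0.38 2
h+7.5 h-1.5 tilt 6.2: -6.2 0 0 0 -1.22 -0.38 2
h+7.5 h-4.5 tilt 3.1: -3.1 0 0 0 -0.61 -0.58 2
h+7.5 h-7.5 tilt 0.0: -0.0 0 0 0 0.00 -0.75 2
h+7.5 h-10.5 tilt -3.1: 3.1 0 0 0 0.61 -0.88 2
h+7.5 h-13.5 tilt -6.2: 6.2 0 0 0 1.22 -0.98 2
h+7.5 h-13.5 tilt -6.2: 6.2 0 0 0 1.22 -0.98 2
h+10.5 h-13.5 tilt -3.1: 3.1 0 0 0 0.61 -1.18 2
h+13.5 h-13.5 tilt 0.0: -0.0 0 0 0 0.00 -1.35 2
h+16.5 h-13.5 tilt 3.1: -3.1 0 0 0 -0.61 -1.48 2
h+19.5 h-13.5 tilt 6.2: -6.2 0 0 0 -1.22 -1.58 2
h+19.5 h-13.5 tilt 6.2: -6.2 0 0 0 -1.22 -1.58 2
h+19.5 h-19.5 tilt 0.0: -0.0 0 0 0 0.00 -1.95 2
h+19.5 h-24.5 tilt -5.1: 5.1 0 0 0 1.02 -2.15 2
h+24.5 h-24.5 tilt 0.0: -0.0 0 0 0 0.00 -2.45 2
h+34.0 h-34.0 tilt 0.0: -0.0 0 0 0 0.00 -3.40 2
```

>>> {"op": "drive_tool", "data": {
  "commands": "-0.8 0 0 0 -0.16 -0.05 2; -1.6 0 0 0 -0.33 -0.11 2; -2.5 0 0 0 -0.5 -0.15 2; -3.3 0 0 0 -0.65 -0.2 2; -4.1 0 0 0 -0.82 -0.25 2; -4.9 0 0 0 -0.98 -0.3 2; -5.5 0 0 0 -1.1 -0.33 2; -6.2 0 0 0 -1.22 -0.36 2; -6.2 0 0 0 -1.22 -0.36 2"
}}

```text
time: 5.05
tool_pos: [644.6, 213.9, 133.7]
tcp_rot: [173.8, 0.0, -172.7]
ft_force: [-0.4, 3.1, 2.0]
finger_gap: 29.0
```

Run:
```python
from h import *
s=imaging.snapshot("scene")
cv2.imwrite("pics/c3.png",crop(s,240,120,345,230,5))
q=r.sense(); print(q["tool_pos"],q["tcp_rot"],q["ft_force"],q["wrist_torque"])
```

```text
[644.55767855 213.88869689 133.60162963] [ 1.73783562e+02  3.22869166e-02 -1.72654302e+02] [-0.87643332  4.16811892  2.88781   ] [ 0.17628376 -0.0447888   0.05755471]
```

View pics/c3.png

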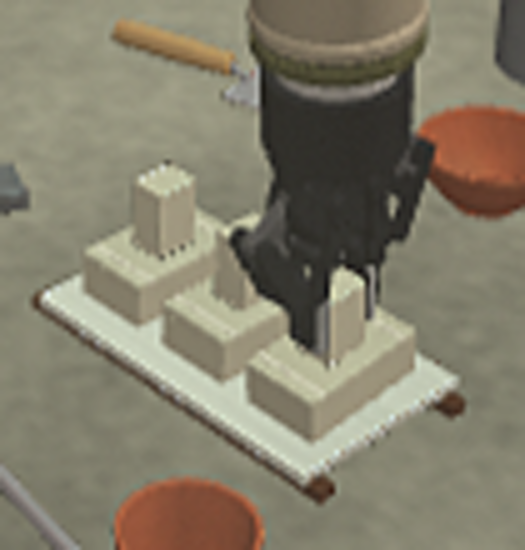

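The cap has tilted: its right (+y) end is up at (410,340), the near end is on the plate, and the plate is down on its feet. Next stroke.

Run:
```python
from h import *
L=np.linspace
tilt_rows(114,7.5,1.5,[(7.5,h) for h in L(1.5,13.5,7)[1:]])
print()
tilt_rows(114,7.5,13.5,[(h,13.5) for h in L(7.5,19.5,7)[1:]])
print()
tilt_rows(114,19.5,13.5,[(19.5,h) for h in L(13.5,25.5,7)[1:]]+[(25.5,25.5),(35,35)])
```

```text
h+7.5 h-3.5 tilt 4.1: 2.1 0 0 0 0.42 -0.09 2
h+7.5 h-5.5 tilt 2.0: 4.1 0 0 0 0.84 -0.17 2
h+7.5 h-7.5 tilt 0.0: 6.2 0 0 0 1.25 -0.23 2
h+7.5 h-9.5 tilt -2.0: 8.2 0 0 0 1.67 -0.28 2
h+7.5 h-11.5 tilt -4.1: 10.2 0 0 0 2.08 -0.32 2
h+7.5 h-13.5 tilt -6.2: 12.3 0 0 0 2.49 -0.33 2

h+9.5 h-13.5 tilt -4.1: -2.1 0 0 0 -0.42 -0.09 2
h+11.5 h-13.5 tilt -2.0: -4.1 0 0 0 -0.84 -0.17 2
h+13.5 h-13.5 tilt 0.0: -6.2 0 0 0 -1.25 -0.23 2
h+15.5 h-13.5 tilt 2.0: -8.2 0 0 0 -1.67 -0.28 2
h+17.5 h-13.5 tilt 4.1: -10.2 0 0 0 -2.08 -0.32 2
h+19.5 h-13.5 tilt 6.2: -12.3 0 0 0 -2.49 -0.33 2

h+19.5 h-15.5 tilt 4.1: 2.1 0 0 0 0.42 -0.09 2
h+19.5 h-17.5 tilt 2.0: 4.1 0 0 0 0.84 -0.17 2
h+19.5 h-19.5 tilt 0.0: 6.2 0 0 0 1.25 -0.23 2
h+19.5 h-21.5 tilt -2.0: 8.2 0 0 0 1.67 -0.28 2
h+19.5 h-23.5 tilt -4.1: 10.2 0 0 0 2.08 -0.32 2
h+19.5 h-25.5 tilt -6.2: 12.3 0 0 0 2.49 -0.33 2
h+25.5 h-25.5 tilt 0.0: 6.2 0 0 0 1.32 -0.83 2
h+35.0 h-35.0 tilt 0.0: 6.2 0 0 0 1.42 -1.77 2
```

>>> {"op": "drive_tool", "data": {
  "commands": "1 0 0 0 0.21 -0.05 2; 2.1 0 0 0 0.42 -0.09 2; 3.1 0 0 0 0.63 -0.13 2; 4.1 0 0 0 0.84 -0.17 2; 5.1 0 0 0 1.05 -0.2 2; 6.2 0 0 0 1.25 -0.23 2; 7.2 0 0 0 1.46 -0.26 2; 8.2 0 0 0 1.67 -0.28 2; 9.2 0 0 0 1.88 -0.3 2; 10.2 0 0 0 2.08 -0.32 2; 12.3 0 0 0 2.49 -0.33 2; 12.3 0 0 0 2.49 -0.33 2"
}}

```text
time: 6.6
tool_pos: [641.2, 238.5, 139.5]
tcp_rot: [-173.8, 0.0, -172.6]
ft_force: [0.6, -6.0, -10.0]
finger_gap: 29.0
```

Run:
```python
from h import *
s=imaging.snapshot("scene")
cv2.imwrite("pics/c4.png",crop(s,240,120,345,230,5))
q=r.sense(); print(q["tool_pos"],q["tcp_rot"],q["ft_force"],q["wrist_torque"])
```

```text
[641.25462879 238.37997021 139.44153003] [-1.73810544e+02  1.24816630e-02 -1.72610417e+02] [ 1.02873637 -5.28692502 -9.90496495] [-0.83193777 -0.0895749  -0.01489386]
```

View pics/c4.png

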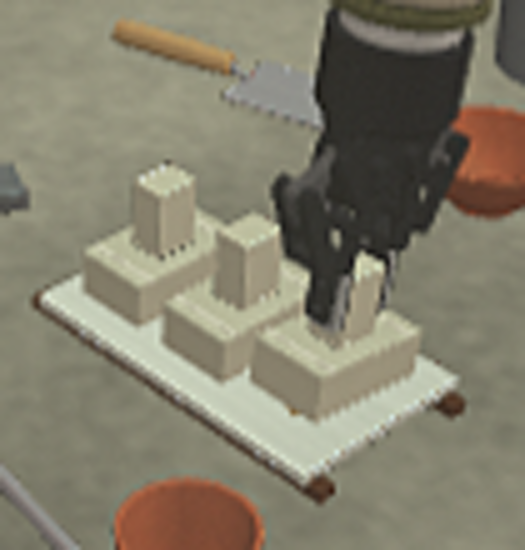

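The near (-y) end is now raised, a pin shows under it at (295,410), and the plate is still down. I'll continue with the mirrored strokes.

>>> {"op": "drive_tool", "data": {
  "commands": "-1 0 0 0 -0.21 -0.05 2; -2.1 0 0 0 -0.42 -0.09 2; -3.1 0 0 0 -0.63 -0.13 2; -4.1 0 0 0 -0.84 -0.17 2; -5.1 0 0 0 -1.05 -0.2 2; -6.2 0 0 0 -1.25 -0.23 2; -7.2 0 0 0 -1.46 -0.26 2; -8.2 0 0 0 -1.67 -0.28 2; -9.2 0 0 0 -1.88 -0.3 2; -10.2 0 0 0 -2.08 -0.32 2; -12.3 0 0 0 -2.49 -0.33 2; -12.3 0 0 0 -2.49 -0.33 2"
}}

```text
time: 8.15
tool_pos: [644.8, 213.5, 145.9]
tcp_rot: [173.9, 0.1, -172.7]
ft_force: [-0.8, 1.5, -6.3]
finger_gap: 29.3
```

>>> {"op": "drive_tool", "data": {
  "commands": "1 0 0 0 0.21 -0.05 2; 2.1 0 0 0 0.42 -0.09 2; 3.1 0 0 0 0.63 -0.13 2; 4.1 0 0 0 0.84 -0.17 2; 5.1 0 0 0 1.05 -0.2 2; 6.2 0 0 0 1.25 -0.23 2; 7.2 0 0 0 1.46 -0.26 2; 8.2 0 0 0 1.67 -0.28 2; 9.2 0 0 0 1.88 -0.3 2; 10.2 0 0 0 2.08 -0.32 2; 12.3 0 0 0 2.49 -0.33 2; 12.3 0 0 0 2.49 -0.33 2"
}}

```text
time: 9.65
tool_pos: [641.5, 238.7, 151.8]
tcp_rot: [-173.8, 0.0, -172.6]
ft_force: [-0.3, -0.2, -1.2]
finger_gap: 29.2
```

>>> {"op": "drive_tool", "data": {
  "commands": "-2 0 0 0 -0.42 -0.09 2; -4.1 0 0 0 -0.84 -0.17 2; -6.2 0 0 0 -1.25 -0.26 2; -6.2 0 0 0 -1.25 -0.26 2"
}}

```text
time: 10.15
tool_pos: [643.5, 225.1, 156.1]
tcp_rot: [180.0, 0.1, -172.7]
ft_force: [-0.8, 0.4, -0.7]
finger_gap: 28.8
```

Run:
```python
from h import *
s=imaging.snapshot("scene")
cv2.imwrite("pics/c5.png",crop(s,240,120,345,230,5))
q=r.sense(); print(q["tool_pos"],q["tcp_rot"],q["ft_force"],q["wrist_torque"])
```

```text
[643.36340691 225.54255699 155.98331014] [ 1.79992508e+02  6.85852410e-02 -1.72711510e+02] [-0.00471906 -0.65356982 -0.62872429] [-0.01809055 -0.03100177  0.02268847]
```

View pics/c5.png

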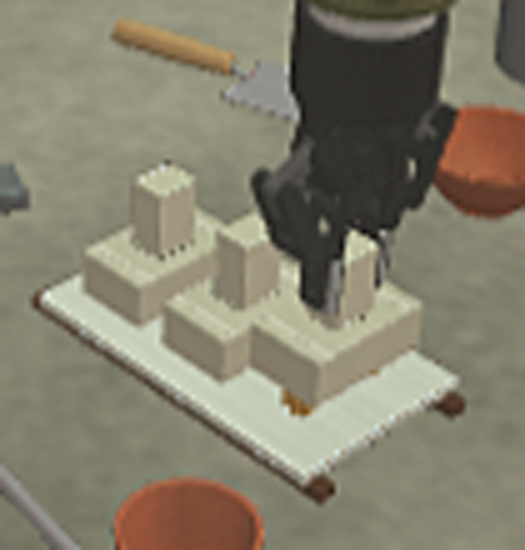

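The cap is level and clear of both pins (one pin visible at (295,400)), and the plate is down. Next I lift it and carry it over the apron.

Run:
```python
from h import *
rel(([643.4,225.5,225],[180,0,187.4]),([*rk(-37),225],[180,0,163]),([*rk(-37),128],[180,0,163]))
```

```text
0.0 0.1 -0.1 -0.01 -0.0 -6.9
0.0 0.1 24.3 27.78 -39.89 -6.94
0.0 0.1 24.3 27.79 -39.89 2.76
```

>>> {"op": "drive_tool", "data": {
  "commands": "0 0 0 0 0 -3.5 2; 0 0 0 0 0 -6.9 2; 0 0 2.5 2.8 -4 -6.9 2; 0 0 5 5.6 -8 -6.9 2; 0 0 7.5 8.4 -12 -6.9 2; 0 0 10 11.2 -16 -6.9 2; 0 0 12.5 14 -20 -6.9 2; 0 0 15 16.8 -24 -6.9 2; 0 0 17.5 19.6 -28 -6.9 2; 0 0 20 22.4 -32 -6.9 2; 0 0 22 25 -36 -6.9 2; 0 0.1 24.3 27.8 -39.9 -6.9 2"
}}

```text
time: 11.7
tool_pos: [417.4, -206.7, 225.0]
tcp_rot: [-180.0, 0.0, 162.9]
ft_force: [0.5, 0.1, -1.8]
finger_gap: 28.9
```

>>> {"op": "drive_tool", "data": {
  "commands": "0 0 0 0 0 0 2; 0 0 0 0 0 0 2; 0 0 0 0 0 0 2; 0 0 0 0 0 0 2"
}}

```text
time: 12.2
tool_pos: [417.9, -205.8, 224.9]
tcp_rot: [-180.0, 0.0, 163.0]
ft_force: [0.6, 0.3, -0.5]
finger_gap: 29.2
```

Run:
```python
from h import *
s=imaging.snapshot("scene")
cv2.imwrite("pics/c6.png",crop(s,60,100,220,250,4))
print(r.sense()["tool_pos"])
rel(([*rk(-37),160],[180,0,163]),([*rk(-37),124],[180,0,163]))
```

```text
[ 417.8461458  -205.92754749  224.90436424]
-0.0 0.0 0.0 -0.03 0.07 6.49
-0.0 0.0 0.0 -0.03 0.07 10.09
```

View pics/c6.png

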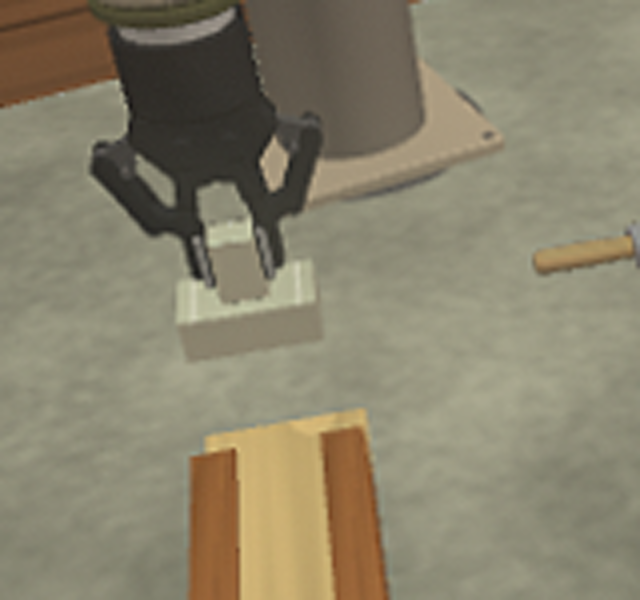

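The cap hangs level in the jaws (block at (250,310)) above the apron, in line with the channel. Next I lower it.

>>> {"op": "drive_tool", "data": {
  "commands": "0 0 0 0 0.07 4 2; 0 0 0 0 0.07 7 2; 0 0 0 0 0.07 9 2; 0 0 0 0 0.07 10 2; 0 0 0 0 0.07 10.1 2; 0 0 0 0 0.07 10.1 2; 0 0 0 0 0.07 10.1 2; 0 0 0 0 0.07 10.1 2"
}}

```text
time: 13.25
tool_pos: [418.4, -205.5, 124.6]
tcp_rot: [-180.0, 0.1, 163.0]
ft_force: [-0.8, -0.8, -1.3]
finger_gap: 28.9
```

>>> {"op": "drive_tool", "data": {
  "commands": "0 0 0 0 0 0.1 2; 0 0 0 0 0 0.2 2; 0 0 0 0 0 0.3 2; 0 0 0 0 0 0.3 2; 0 0 0 0 0 0.3 2"
}}

```text
time: 13.88
tool_pos: [418.4, -205.5, 121.5]
tcp_rot: [-180.0, 0.1, 163.0]
ft_force: [0.7, 0.9, -1.2]
finger_gap: 29.0
```

Run:
```python
from h import *
s=imaging.snapshot("scene");t=imaging.snapshot("top")
a=crop(s,70,150,200,300,4); b=crop(t,300,140,400,290,4)
cv2.imwrite("pics/c7.png",np.hstack([a,b])[:,:800])
q=r.sense();print(q["tool_pos"],q["ft_force"])
```

```text
[ 418.41461406 -205.54003419  121.57138508] [ 0.03787239 -0.47609492 -1.62724926]
```

View pics/c7.png

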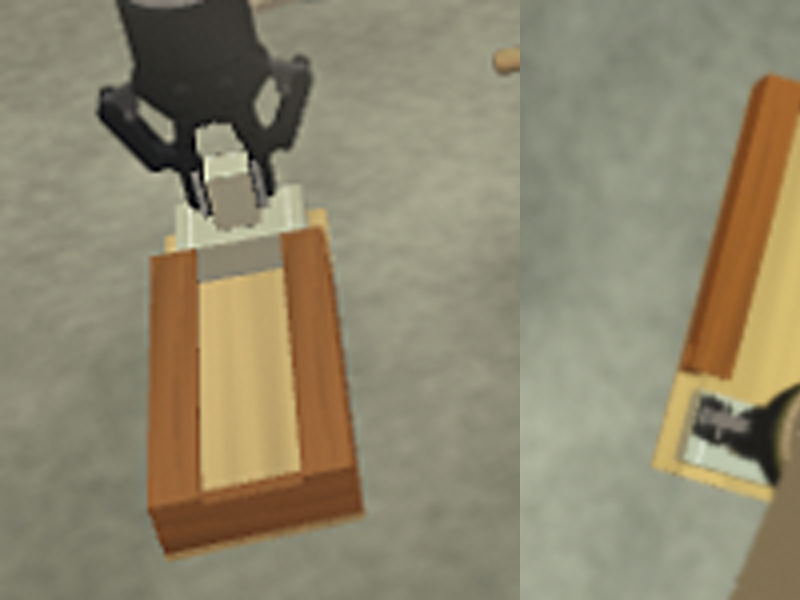

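The cap sits over the apron just before the mouth, its block spanning (178–305,245) between the lip ends. I'll check the lateral centring numerically while lowering.

>>> {"op": "drive_tool", "data": {
  "commands": "0 0 0 0 0 0.1 2; 0 0 0 0 0 0.1 2; 0 0 0 0 0 0.1 2"
}}

```text
time: 14.35
tool_pos: [418.4, -205.5, 120.6]
tcp_rot: [-180.0, 0.1, 163.0]
ft_force: [-0.0, -1.2, -1.9]
finger_gap: 29.2
```

```bash
cat >> h.py <<'E'
def to_rk(P): a=np.radians(RY); d=np.atleast_2d(P)[:,:2]-RK; return np.c_[d@[np.cos(a),np.sin(a)],d@[-np.sin(a),np.cos(a)]]
E
python3 - <<'E'
from h import *
s=imaging.snapshot("scene")
c=lambda P,f,u0,v0:[((u+.5)/f-.5+u0,(v+.5)/f-.5+v0) for u,v in P]
print("lip outer front/inner front/back outer",to_rk(onz(s,c([(150,257),(325,228),(197,250),(282,235),(149,507),(357,468)],4,70,150),46)).round(1))
print("cap far top corners",to_rk(onz(s,c([(178,205),(299,186)],4,70,150),37)).round(1))
print("apron corners z6",to_rk(onz(s,c([(166,236),(324,210)],4,70,150),6)).round(1))
E
```

```text
lip outer front/inner front/back outer [[  0.4 -54.7]
 [  3.3  56.8]
 [  2.  -25.2]
 [  2.4  29. ]
 [213.6 -53.6]
 [217.4  57.2]]
cap far top corners [[-61.8 -38.9]
 [-59.3  42.3]]
apron corners z6 [[-70.3 -53.8]
 [-67.6  55. ]]
```

>>> {"op": "drive_tool", "data": {
  "commands": "0 0 0 0 0 0.05 2; 0 0 0 0 0 0.1 2; 0 0 0 0 0 0.1 2; 0 0 0 0 0 0.1 2"
}}

```text
time: 14.9
tool_pos: [418.6, -205.6, 120.0]
tcp_rot: [-180.0, 0.1, 163.0]
ft_force: [-1.9, 1.2, 5.5]
finger_gap: 28.9
```

>>> {"op": "drive_tool", "data": {
  "commands": "0 0 0 0 0 0.05 2; 0 0 0 0 0 0.1 2; 0 0 0 0 0 0.1 2; 0 0 0 0 0 0.1 2"
}}

```text
time: 15.4
tool_pos: [418.6, -205.6, 119.9]
tcp_rot: [-180.0, 0.1, 163.0]
ft_force: [-6.0, 3.9, 13.4]
finger_gap: 29.1
```

>>> {"op": "drive_tool", "data": {
  "commands": "0 0 0 -0.5 0 -0.05 2; 0 0 0 -1.5 0 -0.05 2; 0 0 0 -2.5 0 -0.05 2; 0 0 0 -3.5 0 -0.05 2; 0 0 0 -4.5 0 -0.05 2; 0 0 0 -5.5 0 -0.05 2; 0 0 0 -6 0 -0.05 2; 0 0 0 -6 0 -0.05 2"
}}

```text
time: 16.4
tool_pos: [476.3, -223.2, 120.5]
tcp_rot: [-180.0, 0.1, 163.0]
ft_force: [-0.8, -0.5, -0.8]
finger_gap: 29.0
```

Run:
```python
from h import *
q=r.sense();print(q["tool_pos"],q["ft_force"],to_rk(q["tool_pos"]),q["tcp_rot"])
rel(([*rk(176),120.3],[180,0,163]))
```

```text
[ 476.26062441 -223.18974928  120.52295196] [-0.78518268 -0.52138836 -0.77062335] [[23.61843733 -0.08824226]] [-1.79971258e+02  6.46681020e-02  1.63042824e+02]
-0.0 0.1 0.0 -15.24 -0.0 0.04
```

Entered freely. Now I'll slide it on to 176 mm.

>>> {"op": "drive_tool", "data": {
  "commands": "0 0.1 0 -1.5 0 0.03 2; 0 0.1 0 -3 0 0.03 2; 0 0.1 0 -4.5 0 0.03 2; 0 0.1 0 -6 0 0.03 2; 0 0.1 0 -7.5 0 0.03 2; 0 0.1 0 -9 0 0.03 2; 0 0.1 0 -10.5 0 0.03 2; 0 0.1 0 -12 0 0.03 2; 0 0.1 0 -13.5 0 0.03 2; 0 0.1 0 -14.5 0 0.03 2; 0 0.1 0 -15.2 0 0.04 2; 0 0.1 0 -15.2 0 0.04 2"
}}

```text
time: 17.9
tool_pos: [621.8, -267.6, 120.2]
tcp_rot: [-180.0, -0.0, 163.0]
ft_force: [-0.9, -0.2, -1.5]
finger_gap: 29.0
```

>>> {"op": "drive_tool", "data": {
  "commands": "0 0 0 0 0 0.05 2; 0 0 0 0 0 0.08 2; 0 0 0 0 0 0.08 2; 0 0 0 0 0 0.05 7; 0 0 0 0 0 0.05 7; 0 0 0 0 0 0.05 7; 0 0 0 0 0 0.05 7; 0 0 0 0 0 0.05 7"
}}

```text
time: 18.9
tool_pos: [621.7, -267.6, 119.6]
tcp_rot: [-180.0, -0.0, 163.0]
ft_force: [0.2, 0.0, -0.8]
finger_gap: 70.3
```

Run:
```python
from h import *
q=r.sense();print(q["tool_pos"],q["ft_force"],to_rk(q["tool_pos"]),q["finger_gap"])
rel(([*rk(176),225],[180,0,163]),([*cr(0),225],[180,0,187.4]),([*cr(0),130],[180,0,187.4]))
```

```text
[ 621.73467002 -267.55337299  119.61326106] [ 0.15413751  0.04612946 -0.76764687] [[1.75706627e+02 1.91080964e-02]] 70.27747819554375
-0.0 -0.0 0.0 -0.02 -0.01 -10.54
-0.0 -0.1 -24.4 18.75 44.94 -10.54
-0.0 -0.1 -24.4 18.75 44.94 -1.04
```

>>> {"op": "drive_tool", "data": {
  "commands": "0 0 0 0 0 -5 6; 0 0 0 0 0 -10.5 6; 0 0 -3 2.4 5.7 -10.5 6; 0 0 -6 4.8 11.4 -10.5 6; 0 0 -9 7.2 17.1 -10.5 6; 0 0 -12 9.6 22.8 -10.5 6; 0 0 -16 12 28.5 -10.5 6; 0 0 -20 14.4 34.2 -10.5 6; 0 0 -24.4 16.8 39.9 -10.5 6; 0 -0.1 -24.4 18.75 44.94 -10.5 6; 0 -0.1 -24.4 18.75 44.94 -10.5 6; 0 -0.1 -24.4 18.75 44.94 -10.5 6"
}}

```text
time: 20.4
tool_pos: [573.5, 216.9, 224.5]
tcp_rot: [-179.9, 0.0, -172.5]
ft_force: [1.4, -0.1, -0.3]
finger_gap: 60.0
```

Run:
```python
from h import *
s=imaging.snapshot("top")
cv2.imwrite("pics/c8.png",np.hstack([crop(s,325,150,415,275,4.4),crop(s,165,130,255,255,4.4)]))
rel(([*cr(0),130],[180,0,187.4]))
```

```text
-0.1 0.0 0.0 0.01 0.09 9.45
```

View pics/c8.png

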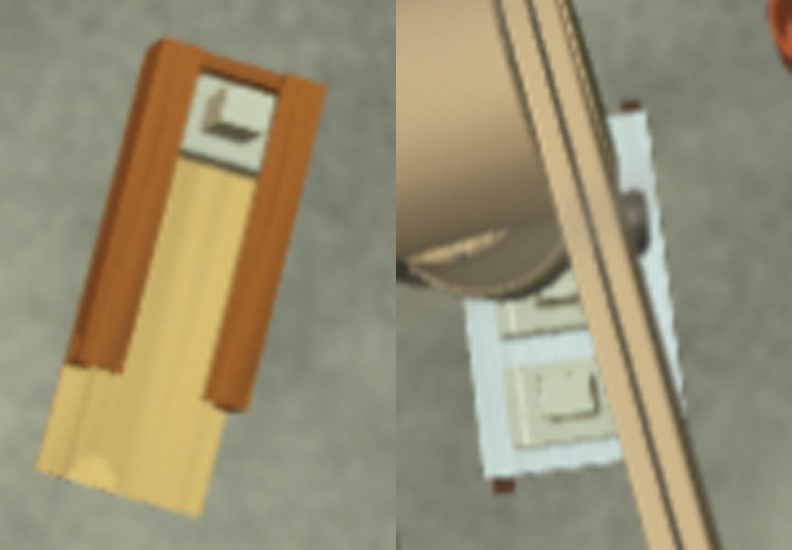

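The first cap lies square at the back of the channel (235,120). Now the second cap, with the same sequence.

>>> {"op": "drive_tool", "data": {
  "commands": "0 0 0 0 0.09 4 6; 0 0 0 0 0.09 7 6; 0 0 0 0 0.09 9 6; 0 0 0 0 0.09 9.45 6; 0 0 0 0 0.09 9.45 6; 0 0 0 0 0.09 9.45 6; 0 0 0 0 0.09 9.45 2; 0 0 0 0 0.09 9.45 2; 0 0 0 0 0.09 9.45 2; 0 0 0 0 0.09 9.45 2; 0 0 0 0 0.09 9.45 2; 0 0 0 0 0.09 9.45 2"
}}

```text
time: 21.95
tool_pos: [574.2, 217.4, 131.1]
tcp_rot: [-180.0, 0.1, -172.6]
ft_force: [-0.4, 1.3, 5.7]
finger_gap: 28.7
```

>>> {"op": "drive_tool", "data": {
  "commands": "-0.8 0 0 0 -0.16 -0.05 2; -1.6 0 0 0 -0.33 -0.11 2; -2.5 0 0 0 -0.5 -0.15 2; -3.3 0 0 0 -0.65 -0.2 2; -4.1 0 0 0 -0.82 -0.25 2; -4.9 0 0 0 -0.98 -0.3 2; -5.5 0 0 0 -1.1 -0.33 2; -6.2 0 0 0 -1.22 -0.36 2; -6.2 0 0 0 -1.22 -0.36 2"
}}

```text
time: 23.08
tool_pos: [575.8, 205.0, 134.7]
tcp_rot: [173.8, 0.1, -172.6]
ft_force: [0.3, 0.8, 1.8]
finger_gap: 28.8
```

>>> {"op": "drive_tool", "data": {
  "commands": "1 0 0 0 0.21 -0.05 2; 2.1 0 0 0 0.42 -0.09 2; 3.1 0 0 0 0.63 -0.13 2; 4.1 0 0 0 0.84 -0.17 2; 5.1 0 0 0 1.05 -0.2 2; 6.2 0 0 0 1.25 -0.23 2; 7.2 0 0 0 1.46 -0.26 2; 8.2 0 0 0 1.67 -0.28 2; 9.2 0 0 0 1.88 -0.3 2; 10.2 0 0 0 2.08 -0.32 2; 12.3 0 0 0 2.49 -0.33 2; 12.3 0 0 0 2.49 -0.33 2"
}}

```text
time: 24.58
tool_pos: [572.5, 229.8, 140.7]
tcp_rot: [-173.8, 0.1, -172.5]
ft_force: [1.7, -3.6, -10.7]
finger_gap: 28.7
```

>>> {"op": "drive_tool", "data": {
  "commands": "-1 0 0 0 -0.21 -0.05 2; -2.1 0 0 0 -0.42 -0.09 2; -3.1 0 0 0 -0.63 -0.13 2; -4.1 0 0 0 -0.84 -0.17 2; -5.1 0 0 0 -1.05 -0.2 2; -6.2 0 0 0 -1.25 -0.23 2; -7.2 0 0 0 -1.46 -0.26 2; -8.2 0 0 0 -1.67 -0.28 2; -9.2 0 0 0 -1.88 -0.3 2; -10.2 0 0 0 -2.08 -0.32 2; -12.3 0 0 0 -2.49 -0.33 2; -12.3 0 0 0 -2.49 -0.33 2"
}}

```text
time: 26.08
tool_pos: [576.1, 205.1, 147.1]
tcp_rot: [173.9, 0.2, -172.6]
ft_force: [-0.6, 1.7, -4.9]
finger_gap: 28.7
```

>>> {"op": "drive_tool", "data": {
  "commands": "1 0 0 0 0.21 -0.05 2; 2.1 0 0 0 0.42 -0.09 2; 3.1 0 0 0 0.63 -0.13 2; 4.1 0 0 0 0.84 -0.17 2; 5.1 0 0 0 1.05 -0.2 2; 6.2 0 0 0 1.25 -0.23 2; 7.2 0 0 0 1.46 -0.26 2; 8.2 0 0 0 1.67 -0.28 2; 9.2 0 0 0 1.88 -0.3 2; 10.2 0 0 0 2.08 -0.32 2; 12.3 0 0 0 2.49 -0.33 2; 12.3 0 0 0 2.49 -0.33 2"
}}

```text
time: 27.58
tool_pos: [572.7, 230.1, 153.0]
tcp_rot: [-173.8, 0.2, -172.5]
ft_force: [-0.1, 0.0, -2.3]
finger_gap: 28.8
```

>>> {"op": "drive_tool", "data": {
  "commands": "-2 0 0 0 -0.42 -0.09 2; -4.1 0 0 0 -0.84 -0.17 2; -6.2 0 0 0 -1.25 -0.26 2; -6.2 0 0 0 -1.25 -0.26 2"
}}

```text
time: 28.08
tool_pos: [574.8, 216.6, 157.3]
tcp_rot: [180.0, 0.2, -172.7]
ft_force: [0.9, 0.5, -0.6]
finger_gap: 28.7
```

Run:
```python
from h import *
q=r.sense();print(q["tool_pos"],q["ft_force"],q["wrist_torque"],q["finger_gap"])
rel(([*cr(0),225],[180,0,187.4]),([*rk(-37),225],[180,0,163]))
```

```text
[574.76071493 216.60297484 157.32293749] [ 0.88908235  0.48221367 -0.6106688 ] [-0.01969938  0.03353397  0.01337182] 28.68267514444689
0.0 0.2 -0.1 0.1 0.06 -6.77
0.1 0.2 24.3 20.88 -39.85 -6.87
```

>>> {"op": "drive_tool", "data": {
  "commands": "0 0 0 0 0 -3.5 2; 0 0.2 0 0 0 -6.8 2; 0 0.2 2.5 2.1 -4 -6.9 2; 0 0.2 5 4.2 -8 -6.9 2; 0 0.2 7.5 6.3 -12 -6.9 2; 0 0.2 10 8.4 -16 -6.9 2; 0 0.2 12.5 10.5 -20 -6.9 2; 0 0.2 15 12.6 -24 -6.9 2; 0 0.2 17.5 14.7 -28 -6.9 2; 0 0.2 20 16.8 -32 -6.9 2; 0 0.2 22 18.9 -36 -6.9 2; 0.1 0.2 24.3 20.9 -39.9 -6.9 2"
}}

```text
time: 29.58
tool_pos: [417.5, -207.4, 225.6]
tcp_rot: [-180.0, 0.0, 162.9]
ft_force: [0.2, -0.3, -1.2]
finger_gap: 29.3
```

>>> {"op": "drive_tool", "data": {
  "commands": "0 0 0 0 0 0 2; 0 0 0 0 0 0 2; 0 0 0 0 0 0 2; 0 0 0 0 0 0 2"
}}

```text
time: 30.08
tool_pos: [417.8, -206.5, 225.6]
tcp_rot: [-180.0, 0.0, 163.0]
ft_force: [0.0, 0.3, -1.2]
finger_gap: 29.2
```

Run:
```python
from h import *
q=r.sense();print(q["tool_pos"],q["ft_force"],q["finger_gap"])
rel(([*rk(-37),123],[180,0,163]))
s=imaging.snapshot("scene"); cv2.imwrite("pics/c9.png",crop(s,60,100,220,250,3))
```

```text
[ 417.7991316  -206.50506814  225.57994787] [ 0.04579025  0.26094232 -1.24114308] 29.19024979684246
-0.0 0.0 0.0 -0.01 0.13 10.26
```

View pics/c9.png

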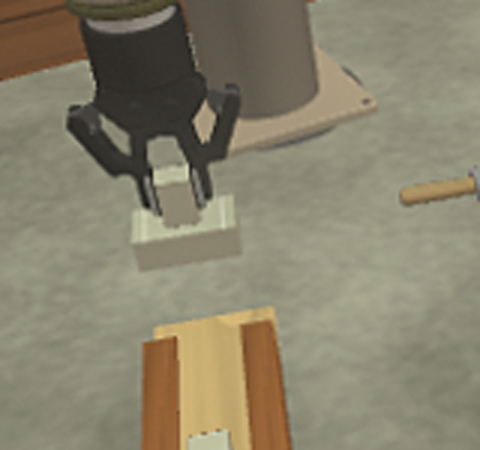

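The second cap hangs level and centred above the apron, its block at (187,230). I lower it to contact.

>>> {"op": "drive_tool", "data": {
  "commands": "0 0 0 0 0.13 4 2; 0 0 0 0 0.13 7 2; 0 0 0 0 0.13 9 2; 0 0 0 0 0.13 10 2; 0 0 0 0 0.13 10.25 2; 0 0 0 0 0.13 10.25 2; 0 0 0 0 0.13 10.25 2; 0 0 0 0 0.13 10.25 2"
}}

```text
time: 31.12
tool_pos: [418.6, -205.7, 123.8]
tcp_rot: [-179.9, 0.1, 163.0]
ft_force: [0.5, -0.2, -1.2]
finger_gap: 28.7
```

>>> {"op": "drive_tool", "data": {
  "commands": "0 0 0 0 0 0.1 2; 0 0 0 0 0 0.15 2; 0 0 0 0 0 0.2 2; 0 0 0 0 0 0.25 2; 0 0 0 0 0 0.25 2; 0 0 0 0 0 0.25 2"
}}

```text
time: 31.88
tool_pos: [418.5, -205.7, 121.2]
tcp_rot: [-180.0, 0.1, 163.0]
ft_force: [0.5, 0.7, -0.9]
finger_gap: 28.7
```

>>> {"op": "drive_tool", "data": {
  "commands": "0 0 0 0 0 0.05 2; 0 0 0 0 0 0.1 2; 0 0 0 0 0 0.12 2; 0 0 0 0 0 0.12 2; 0 0 0 0 0 0.12 2"
}}

```text
time: 32.5
tool_pos: [418.7, -205.7, 121.0]
tcp_rot: [-179.9, 0.1, 163.0]
ft_force: [-5.5, 2.2, 10.1]
finger_gap: 29.1
```

Run:
```python
from h import *
q=r.sense();print(q["tool_pos"],q["ft_force"],q["finger_gap"])
rel(([*rk(23),q["tool_pos"][2]+.4],[180,0,163]),([*rk(122.5),q["tool_pos"][2]+.4],[180,0,163]))
```

```text
[ 418.70716091 -205.74144125  121.02546704] [-5.51289813  2.17963484 10.09936981] 29.117984326831458
-0.1 0.1 0.0 -5.95 0.02 -0.03
-0.1 0.1 0.0 -15.9 0.01 -0.01
```

>>> {"op": "drive_tool", "data": {
  "commands": "0 0 0 -0.5 0 -0.05 2; 0 0 0 -1.5 0 -0.05 2; 0 0 0 -2.5 0 -0.05 2; 0 0 0 -3.5 0 -0.05 2; 0 0 0 -4.5 0 -0.05 2; 0 0 0 -5.5 0 -0.05 2; 0 0 0 -6 0 -0.05 2; 0 0 0 -6 0 -0.05 2"
}}

```text
time: 33.5
tool_pos: [476.4, -223.3, 121.6]
tcp_rot: [-179.9, 0.1, 163.0]
ft_force: [0.2, 0.6, -1.7]
finger_gap: 29.1
```

Run:
```python
from h import *
q=r.sense();print(q["tool_pos"],q["ft_force"],q["finger_gap"])
rel(([*rk(122.5),121.4],[180,0,163]))
```

```text
[ 476.36280654 -223.33555516  121.61749743] [ 0.16516141  0.55253225 -1.69681891] 29.1360691087716
-0.1 0.1 0.0 -9.87 0.01 0.04
```

>>> {"op": "drive_tool", "data": {
  "commands": "0 0.1 0 -1.5 0 0.03 2; 0 0.1 0 -3 0 0.03 2; 0 0.1 0 -4.5 0 0.03 2; 0 0.1 0 -6 0 0.03 2; 0 0.1 0 -7.5 0 0.03 2; 0 0.1 0 -9 0 0.03 2; 0 0.1 0 -9.9 0 0.03 2; 0 0.1 0 -9.9 0 0.03 2; 0 0.1 0 -9.9 0 0.03 2"
}}

```text
time: 34.62
tool_pos: [570.6, -252.1, 121.3]
tcp_rot: [-180.0, -0.0, 163.0]
ft_force: [-0.1, 0.2, -1.6]
finger_gap: 28.7
```

>>> {"op": "drive_tool", "data": {
  "commands": "0 0 0 0 0 0.05 2; 0 0 0 0 0 0.08 2; 0 0 0 0 0 0.08 2; 0 0 0 0 0 0.05 7; 0 0 0 0 0 0.05 7; 0 0 0 0 0 0.05 7; 0 0 0 0 0 0.05 7; 0 0 0 0 0 0.05 7"
}}

```text
time: 35.62
tool_pos: [570.5, -252.0, 120.7]
tcp_rot: [-180.0, -0.1, 163.0]
ft_force: [-0.2, 0.7, 0.4]
finger_gap: 70.2
```

Run:
```python
from h import *
q=r.sense();print(q["tool_pos"],q["ft_force"],to_rk(q["tool_pos"]),q["finger_gap"])
rel(([*rk(122.5),225],[180,0,163]),([*cr(-70),225],[180,0,187.4]))
```

```text
[ 570.53966966 -252.04144293  120.69392787] [-0.22545171  0.71560915  0.39353655] [[ 1.22213356e+02 -1.14728936e-01]] 70.24534455553318
-0.0 -0.1 0.0 -0.02 0.0 -10.43
-0.0 -0.1 -24.4 19.79 42.05 -10.45
```

>>> {"op": "drive_tool", "data": {
  "commands": "0 0 0 0 0 -5 6; 0 0 0 0 0 -10.4 6; 0 0 -3 2.5 5.4 -10.4 6; 0 0 -6 5 10.7 -10.4 6; 0 0 -9 7.5 16 -10.4 6; 0 0 -12 10 21.3 -10.4 6; 0 0 -16 12.5 26.6 -10.4 6; 0 0 -20 15 31.9 -10.4 6; 0 0 -24.4 17.5 37.2 -10.4 6; 0 0 -24.4 19.8 42.05 -10.4 6; 0 0 -24.4 19.8 42.05 -10.4 6; 0 0 -24.4 19.8 42.05 -10.4 6"
}}

```text
time: 37.12
tool_pos: [503.9, 207.7, 224.4]
tcp_rot: [-179.9, -0.1, -172.5]
ft_force: [-0.9, -1.0, 0.1]
finger_gap: 60.3
```

Run:
```python
from h import *
print(r.sense()["tool_pos"])
rel(([*cr(-70),130],[180,0,187.4]))
s=imaging.snapshot("top")
px=s["pixels"]; hsv=cv2.cvtColor(px,cv2.COLOR_RGB2HSV)
m=((hsv[...,2]>150)&(hsv[...,1]<60)).astype(np.uint8); m[:,:345]=0;m[:,402:]=0;m[:155]=0;m[270:]=0
for cn in cv2.findContours(m,0,2)[0]:
    if cv2.contourArea(cn)>30: 
        print(to_rk(onz(s,cn[:,0],36)).min(0),to_rk(onz(s,cn[:,0],36)).max(0))
```

```text
[503.92850273 207.74291419 224.42725695]
-0.1 -0.1 0.1 -0.03 0.03 9.44
[ -94.789876   -128.81366646] [-2.55399689 25.08400577]
[ 96.48761155 -27.82824823] [146.38842388  23.14333299]
[150.22900773 -27.23173666] [200.04652193  23.22343563]
```

>>> {"op": "drive_tool", "data": {
  "commands": "0 0 0 0 0.03 4 6; 0 0 0 0 0.03 7 6; 0 0 0 0 0.03 9 6; 0 0 0 0 0.03 9.45 6; 0 0 0 0 0.03 9.45 6; 0 0 0 0 0.03 9.45 6; 0 0 0 0 0.03 9.45 2; 0 0 0 0 0.03 9.45 2; 0 0 0 0 0.03 9.45 2; 0 0 0 0 0.03 9.45 2; 0 0 0 0 0.03 9.45 2; 0 0 0 0 0.03 9.45 2"
}}

```text
time: 38.67
tool_pos: [504.5, 208.2, 131.1]
tcp_rot: [180.0, 0.0, -172.6]
ft_force: [-1.4, 3.2, 6.0]
finger_gap: 28.8
```

>>> {"op": "drive_tool", "data": {
  "commands": "-0.8 0 0 0 -0.16 -0.05 2; -1.6 0 0 0 -0.33 -0.11 2; -2.5 0 0 0 -0.5 -0.15 2; -3.3 0 0 0 -0.65 -0.2 2; -4.1 0 0 0 -0.82 -0.25 2; -4.9 0 0 0 -0.98 -0.3 2; -5.5 0 0 0 -1.1 -0.33 2; -6.2 0 0 0 -1.22 -0.36 2; -6.2 0 0 0 -1.22 -0.36 2"
}}

```text
time: 39.8
tool_pos: [506.1, 195.8, 134.8]
tcp_rot: [173.8, 0.0, -172.6]
ft_force: [-0.8, 1.6, 2.1]
finger_gap: 29.4
```

>>> {"op": "drive_tool", "data": {
  "commands": "1 0 0 0 0.21 -0.05 2; 2.1 0 0 0 0.42 -0.09 2; 3.1 0 0 0 0.63 -0.13 2; 4.1 0 0 0 0.84 -0.17 2; 5.1 0 0 0 1.05 -0.2 2; 6.2 0 0 0 1.25 -0.23 2; 7.2 0 0 0 1.46 -0.26 2; 8.2 0 0 0 1.67 -0.28 2; 9.2 0 0 0 1.88 -0.3 2; 10.2 0 0 0 2.08 -0.32 2; 12.3 0 0 0 2.49 -0.33 2; 12.3 0 0 0 2.49 -0.33 2"
}}

```text
time: 41.3
tool_pos: [502.8, 220.4, 140.7]
tcp_rot: [-173.9, 0.0, -172.5]
ft_force: [1.2, -4.6, -8.4]
finger_gap: 28.7
```

>>> {"op": "drive_tool", "data": {
  "commands": "-1 0 0 0 -0.21 -0.05 2; -2.1 0 0 0 -0.42 -0.09 2; -3.1 0 0 0 -0.63 -0.13 2; -4.1 0 0 0 -0.84 -0.17 2; -5.1 0 0 0 -1.05 -0.2 2; -6.2 0 0 0 -1.25 -0.23 2; -7.2 0 0 0 -1.46 -0.26 2; -8.2 0 0 0 -1.67 -0.28 2; -9.2 0 0 0 -1.88 -0.3 2; -10.2 0 0 0 -2.08 -0.32 2; -12.3 0 0 0 -2.49 -0.33 2; -12.3 0 0 0 -2.49 -0.33 2"
}}

```text
time: 42.8
tool_pos: [506.4, 195.8, 147.1]
tcp_rot: [173.8, 0.0, -172.6]
ft_force: [-0.3, 0.9, -6.3]
finger_gap: 28.9
```

>>> {"op": "drive_tool", "data": {
  "commands": "1 0 0 0 0.21 -0.05 2; 2.1 0 0 0 0.42 -0.09 2; 3.1 0 0 0 0.63 -0.13 2; 4.1 0 0 0 0.84 -0.17 2; 5.1 0 0 0 1.05 -0.2 2; 6.2 0 0 0 1.25 -0.23 2; 7.2 0 0 0 1.46 -0.26 2; 8.2 0 0 0 1.67 -0.28 2; 9.2 0 0 0 1.88 -0.3 2; 10.2 0 0 0 2.08 -0.32 2; 12.3 0 0 0 2.49 -0.33 2; 12.3 0 0 0 2.49 -0.33 2"
}}

```text
time: 44.3
tool_pos: [503.1, 220.7, 153.0]
tcp_rot: [-173.9, 0.0, -172.5]
ft_force: [-0.1, -0.0, -0.9]
finger_gap: 29.1
```

>>> {"op": "drive_tool", "data": {
  "commands": "-2 0 0 0 -0.42 -0.09 2; -4.1 0 0 0 -0.84 -0.17 2; -6.2 0 0 0 -1.25 -0.26 2; -6.2 0 0 0 -1.25 -0.26 2"
}}

```text
time: 44.8
tool_pos: [505.0, 207.6, 157.2]
tcp_rot: [179.9, 0.1, -172.6]
ft_force: [-0.6, -1.1, -0.1]
finger_gap: 28.7
```

Run:
```python
from h import *
q=r.sense();print(q["tool_pos"],q["ft_force"],q["wrist_torque"],q["finger_gap"])
rel(([*cr(-70),225],[180,0,187.4]),([*rk(-37),225],[180,0,163]))
```

```text
[505.03903085 207.56680877 157.1969538 ] [-0.60167307 -1.11881936 -0.13133789] [ 0.01202404 -0.01104717 -0.04928428] 28.67735823474325
0.1 0.1 -0.0 0.08 0.07 -6.78
0.1 0.0 24.4 13.88 -39.83 -6.89
```

>>> {"op": "drive_tool", "data": {
  "commands": "0 0 0 0 0 -3.5 2; 0 0 0 0 0 -6.8 2; 0 0 2.5 1.4 -4 -6.9 2; 0 0 5 2.8 -8 -6.9 2; 0 0 7.5 4.2 -12 -6.9 2; 0 0 10 5.6 -16 -6.9 2; 0 0 12.5 7 -20 -6.9 2; 0 0 15 8.4 -24 -6.9 2; 0 0 17.5 9.8 -28 -6.9 2; 0 0 20 11.2 -32 -6.9 2; 0 0 22 12.6 -36 -6.9 2; 0.1 0 24.4 13.9 -39.8 -6.9 2"
}}

```text
time: 46.3
tool_pos: [417.5, -206.6, 225.3]
tcp_rot: [180.0, 0.1, 162.9]
ft_force: [0.9, 0.0, -1.5]
finger_gap: 28.6
```

>>> {"op": "drive_tool", "data": {
  "commands": "0 0 0 0 0 0 2; 0 0 0 0 0 0 2; 0 0 0 0 0 0 2; 0 0 0 0 0 0 2"
}}

```text
time: 46.8
tool_pos: [417.8, -205.7, 225.3]
tcp_rot: [180.0, 0.1, 162.9]
ft_force: [0.0, -0.3, -1.2]
finger_gap: 28.6
```

Run:
```python
from h import *
q=r.sense();print(q["tool_pos"],q["ft_force"],q["finger_gap"])
rel(([*rk(-37),123],[180,0,163]))
s=imaging.snapshot("scene"); t=imaging.snapshot("top"); cv2.imwrite("pics/c10.png",np.hstack([crop(s,60,100,220,250,2.5),cv2.resize(crop(t,160,130,290,255,3),(390,375))]))
```

```text
[ 417.832191   -205.73078851  225.28406221] [ 0.01861404 -0.30173583 -1.18094055] 28.640391998688173
0.0 0.1 -0.1 -0.02 0.04 10.23
```

View pics/c10.png

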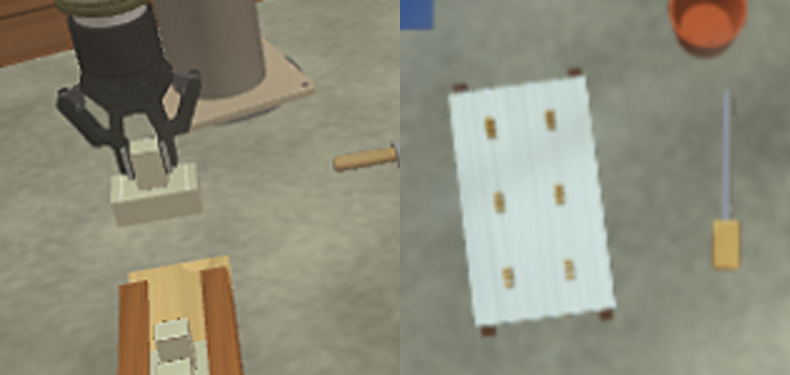

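The third cap hangs level over the apron (155,195), and the plate is bare with all six pins standing and still down. I lower it.

>>> {"op": "drive_tool", "data": {
  "commands": "0 0 0 0 0.04 4 2; 0 0 0 0 0.04 7 2; 0 0 0 0 0.04 9 2; 0 0 0 0 0.04 10 2; 0 0 0 0 0.04 10.25 2; 0 0 0 0 0.04 10.25 2; 0 0 0 0 0.04 10.25 2; 0 0 0 0 0.04 10.3 2; 0 0 0 0 0.04 10.35 2; 0 0 0 0 0.04 10.4 2; 0 0 0 0 0.04 10.4 2; 0 0 0 0 0.04 10.4 2"
}}

```text
time: 48.4
tool_pos: [418.0, -205.6, 121.3]
tcp_rot: [180.0, 0.1, 162.9]
ft_force: [0.2, 0.1, 0.0]
finger_gap: 28.7
```

>>> {"op": "drive_tool", "data": {
  "commands": "0 0 0 0 0 0.05 2; 0 0 0 0 0 0.1 2; 0 0 0 0 0 0.13 2; 0 0 0 0 0 0.13 2"
}}

```text
time: 48.9
tool_pos: [418.2, -205.6, 121.1]
tcp_rot: [180.0, 0.1, 162.9]
ft_force: [-4.4, 4.6, 11.9]
finger_gap: 29.2
```

>>> {"op": "drive_tool", "data": {
  "commands": "0 0 0 -0.5 0 -0.05 2; 0 0 0 -1.5 0 -0.05 2; 0 0 0 -2.5 0 -0.05 2; 0 0 0 -3.5 0 -0.05 2; 0 0 0 -4.5 0 -0.05 2; 0 0 0 -5.5 0 -0.05 2; 0 0 0 -6 0 -0.05 2; 0 0 0 -6 0 -0.05 2"
}}

```text
time: 49.9
tool_pos: [475.9, -223.3, 121.7]
tcp_rot: [180.0, 0.1, 162.9]
ft_force: [0.6, 0.2, -0.7]
finger_gap: 29.2
```

Run:
```python
from h import *
q=r.sense();print(q["tool_pos"],q["ft_force"],q["finger_gap"])
rel(([*rk(69),121.4],[180,0,163]))
```

```text
[ 475.85527767 -223.25405366  121.65698487] [ 0.63317092  0.15807542 -0.747632  ] 29.16393526018653
0.0 0.1 -0.1 -4.57 0.03 0.03
```

>>> {"op": "drive_tool", "data": {
  "commands": "0 0.1 0 -1 0 0.03 2; 0 0.1 0 -2 0 0.03 2; 0 0.1 0 -3 0 0.03 2; 0 0.1 0 -4 0 0.03 2; 0 0.1 0 -4.6 0.03 0.03 2; 0 0.1 0 -4.6 0.03 0.03 2; 0 0.1 0 -4.6 0.03 0.03 2"
}}

```text
time: 50.78
tool_pos: [519.7, -236.4, 121.3]
tcp_rot: [180.0, -0.1, 162.9]
ft_force: [-0.2, -0.9, -0.7]
finger_gap: 28.9
```

>>> {"op": "drive_tool", "data": {
  "commands": "0 0 0 0 0 0.05 2; 0 0 0 0 0 0.08 2; 0 0 0 0 0 0.08 2; 0 0 0 0 0 0.05 7; 0 0 0 0 0 0.05 7; 0 0 0 0 0 0.05 7; 0 0 0 0 0 0.05 7; 0 0 0 0 0 0.05 7; 0 0 0 0 0 -5 7; 0 0 0 0 0 -10 7; 0 0 0 0 0 -18 7; 0 0 0 0 0 -18 7"
}}

```text
time: 52.28
tool_pos: [521.4, -237.5, 307.1]
tcp_rot: [-179.9, 0.4, 162.9]
ft_force: [0.3, -0.3, -0.6]
finger_gap: 70.2
```

```bash
cat > look.py <<'E'
from h import *
s=imaging.snapshot("top")
hsv=cv2.cvtColor(s["pixels"],cv2.COLOR_RGB2HSV)
m=((hsv[...,2]>150)&(hsv[...,1]<60)).astype(np.uint8); m[:,:325]=0;m[:,402:]=0;m[:155]=0;m[275:]=0
for cn in cv2.findContours(m,0,2)[0]:
    if cv2.contourArea(cn)>30: print("cap",to_rk(onz(s,cn[:,0],36)).min(0),to_rk(onz(s,cn[:,0],36)).max(0))
m=((abs(hsv[...,0].astype(int)-21)<6)&(hsv[...,1]>90)).astype(np.uint8); m[:,:240]=0;m[:,300:]=0;m[:150]=0;m[260:]=0
cn=max(cv2.findContours(m,0,2)[0],key=cv2.contourArea); k=onz(s,cn[:,0],24)[:,:2].astype(np.float32); print("grip",cv2.minAreaRect(k))
u=cn[:,0].mean(0).astype(int)
px=s["pixels"]; print(px[185,269],hsv[185,266:272].tolist())
cv2.imwrite("pics/top_keep.png",crop(s,235,140,305,240,6)); print(r.sense()["tool_pos"])
E
python3 look.py
```

```text
cap [-60.56112025 -82.03165912] [-25.87440015 -65.64516089]
cap [-122.71653301  -72.03585192] [ 90.81802253 126.51316893]
cap [ 44.6528771  -27.11328686] [146.10250729  23.51970654]
cap [ 98.39888163 103.26002751] [159.03542968 136.00184993]
cap [150.22900773 -27.23173666] [200.04652193  23.22343563]
grip ((528.4237670898438, 36.99724578857422), (22.164005279541016, 41.585140228271484), 89.33456420898438)
[134 139 140] [[35, 26, 127], [75, 4, 134], [108, 28, 156], [95, 11, 140], [22, 23, 121], [35, 27, 122]]
[ 521.46171044 -237.43078414  307.32387353]
```

View pics/top_keep.png

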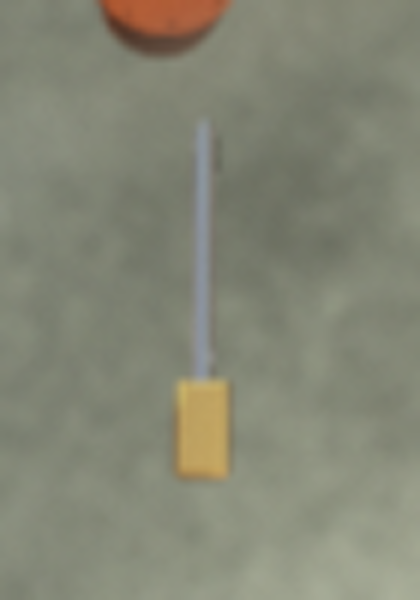

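All three caps are in (row spans 44.6–200 mm), and the keeper still lies where it was, grip at (204,430) and tip at (204,122) in the crop.

Run:
```python
from h import *
s=imaging.snapshot("top")
c=lambda P,f,u0,v0:[((u+.5)/f-.5+u0,(v+.5)/f-.5+v0) for u,v in P]
W=onz(s,c([(204,122),(203,375)],6,235,140),12)[:,:2]; d=W[0]-W[1]; print(W,np.linalg.norm(d),np.degrees(np.arctan2(d[1],d[0])))
G=onz(s,c([(177,380),(229,380),(177,475),(229,475)],6,235,140),24)[:,:2]; print(G,G.mean(0))
ang=np.degrees(np.arctan2(d[1],d[0])); g=W[1]-22*d/np.linalg.norm(d); print("ctr from rod",g)
rel(([528,37,307],[180,0,180+ang]),([528,37,150],[180,0,180+ang]),([528,37,75],[180,0,180+ang]))
```

```text
[[676.14692102  32.80941618]
 [555.7444404   34.90117729]] 120.42064940510029 -0.9953036418202669
[[552.26052091  47.57178665]
 [552.0841865   23.55134028]
 [508.43926238  48.08232016]
 [508.2334273   24.1808288 ]] [530.25434927  35.84656897]
ctr from rod [533.74775971  35.28332723]
-0.1 0.2 -16.1 7.37 26.42 -0.31
-0.1 0.2 -16.1 7.43 26.42 15.39
-0.1 0.2 -16.1 7.46 26.42 22.89
```

Run:
```python
from h import *
rel(([529.5,35.8,150],[180,0,179]),([529.5,35.8,75],[180,0,179]))
```

```text
-0.1 0.2 -16.1 7.25 26.35 15.39
-0.1 0.2 -16.1 7.29 26.35 22.89
```

>>> {"op": "drive_tool", "data": {
  "commands": "0 0 -5 1.8 6 0 6; 0 0 -10 3.6 12 0 6; 0 0 -16.1 5.4 18 4 6; 0 0.2 -16.1 7.25 24 8 6; 0 0.2 -16.1 7.25 26.35 12 6; 0 0.2 -16.1 7.25 26.35 15.4 6; 0 0.2 -16.1 7.25 26.35 15.4 6; 0 0.2 -16.1 7.25 26.35 15.4 6; 0 0.2 -16.1 7.25 26.35 15.4 6"
}}

```text
time: 53.5
tool_pos: [530.7, 35.1, 151.9]
tcp_rot: [-179.9, 0.2, 179.0]
ft_force: [-0.3, 0.6, 0.9]
finger_gap: 59.9
```

Run:
```python
from h import *
print(r.sense()["tool_pos"])
rel(([529.5,35.8,76],[180,0,179]))
s=imaging.snapshot("scene"); cv2.imwrite("pics/k1.png",crop(s,180,140,290,250,5))
```

```text
[530.73649216  35.08172337 151.880258  ]
-0.1 0.2 -0.0 0.15 0.08 7.59
```

View pics/k1.png

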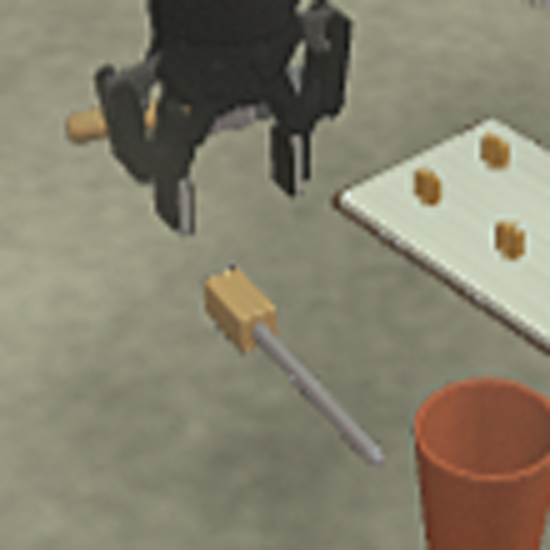

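The jaws are open above the keeper's grip (240,310), aligned across it. I go down and grip (14 views used).

>>> {"op": "drive_tool", "data": {
  "commands": "0 0.2 0 0.1 0.08 3 6; 0 0.2 0 0.1 0.08 6 6; 0 0.2 0 0.1 0.08 7.3 6; 0 0.2 0 0.1 0.08 7.6 6; 0 0.2 0 0.1 0.08 7.6 6; 0 0.2 0 0.1 0.08 7.6 1.5; 0 0.2 0 0.1 0.08 7.6 1.5; 0 0.2 0 0.1 0.08 7.6 1.5; 0 0.2 0 0.1 0.08 7.6 1.5; 0 0.2 0 0.1 0.08 7.6 1.5; 0 0.2 0 0.1 0.08 7.6 1.5; 0 0.2 0 0.1 0.08 7.6 1.5",
  "force": 60
}}

```text
time: 55.05
tool_pos: [530.9, 35.9, 77.0]
tcp_rot: [-179.9, 0.1, 179.0]
ft_force: [-0.3, 0.4, 5.3]
finger_gap: 22.3
```

Run:
```python
from h import *
q=r.sense();p=q["tool_pos"];print(p,q["tcp_rot"],q["ft_force"],q["finger_gap"])
t=rk(12,222); print(t)
rel(([529.5,35.8,p[2]+40],[180,0,179]),([*t,p[2]+40],[180,0,74]))
```

```text
[530.86774742  35.8628687   76.97409309] [-1.79936560e+02  1.23996162e-01  1.78981764e+02] [-0.32735473  0.44091039  5.29346861] 22.340177440038403
[530.08217552  -7.40880463]
-0.1 0.1 -0.0 0.13 -0.01 -4.0
0.1 0.1 105.0 -0.01 -4.33 -4.0
```

>>> {"op": "drive_tool", "data": {
  "commands": "0 0 0 0 0 -2 1.5; 0 0 0 0 0 -4 1.5; 0 0.1 10 0 -0.5 -4 1.5; 0 0.1 20 0 -1 -4 1.5; 0 0.1 30 0 -1.5 -4 1.5; 0 0.1 40 0 -2 -4 1.5; 0 0.1 50 0 -2.5 -4 1.5; 0 0.1 60 0 -3 -4 1.5; 0 0.1 70 0 -3.5 -4 1.5; 0 0.1 80 0 -4 -4 1.5; 0 0.1 90 0 -4.3 -4 1.5; 0 0.1 100 0 -4.33 -4 1.5"
}}

```text
time: 56.55
tool_pos: [529.8, -7.5, 116.8]
tcp_rot: [180.0, -0.0, 78.6]
ft_force: [0.2, 0.4, -0.5]
finger_gap: 22.8
```

Run:
```python
from h import *
q=r.sense();p=q["tool_pos"];print(p,q["tcp_rot"],q["finger_gap"])
rel(([*rk(12,222),89],[180,0,73.2]))
```

```text
[529.80243651  -7.54593833 116.8397441 ] [ 1.79957512e+02 -1.21101186e-02  7.86385465e+01] 22.757736281950855
0.0 -0.0 5.4 0.02 0.02 2.78
```

>>> {"op": "drive_tool", "data": {
  "commands": "0 0 5.6 0.02 0.02 1 1.5; 0 0 5.6 0.02 0.02 2 1.5; 0 0 5.6 0.02 0.02 2.8 1.5; 0 0 5.6 0.02 0.02 2.8 1.5; 0 0 5.6 0.02 0.02 2.8 1.5; 0 0 5.6 0.02 0.02 2.8 1.5; 0 0 5.6 0.02 0.02 2.8 1.5"
}}

```text
time: 57.42
tool_pos: [530.3, -7.4, 89.2]
tcp_rot: [179.9, -0.0, 73.1]
ft_force: [0.4, -0.5, 0.0]
finger_gap: 22.6
```

Run:
```python
from h import *
q=r.sense();p=q["tool_pos"];print(p,q["tcp_rot"],to_rk(p))
s=imaging.snapshot("scene"); t=imaging.snapshot("top")
a=crop(s,110,140,260,270,3.6); b=crop(t,265,165,345,275,4.25)
cv2.imwrite("pics/k2.png",np.hstack([a[:467],b[:467]])[:,:800]); print(a.shape,b.shape)
print("exp tip px scene",proj(s,[[*rk(12,to_rk(p)[0,1]-147),24]]),"top",proj(t,[[*rk(12,to_rk(p)[0,1]-147),24]]))
print("exp eye px scene",proj(s,[[*rk(12,55),24]]),proj(t,[[*rk(12,55),24]]))
```

```text
[530.32019663  -7.42920158  89.23151502] [ 1.79922054e+02 -2.26656096e-02  7.30507746e+01] [[ 12.23358421 222.05008494]]
(468, 540, 3) (468, 340, 3)
exp tip px scene [[159.47743669 213.70977822]] top [[334.79424357 225.73282587]]
exp eye px scene [[151.84986946 215.13243285]] [[341.67268737 227.75902234]]
```

View pics/k2.png

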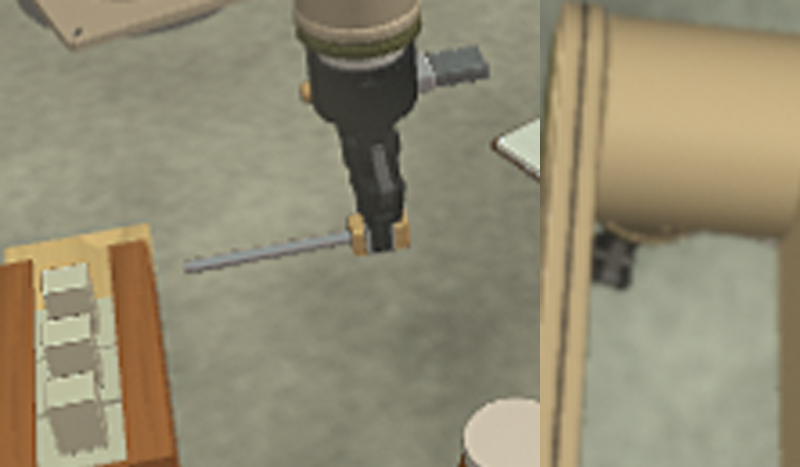

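The scene view shows the keeper level, tip at (186,267) pointing at the rack's left wall, and three caps in the rack with lugs up.

Run:
```python
from h import *
s=imaging.snapshot("scene")
# segment rod: centroid per column between tip and grip
px=s["pixels"].astype(int)
for u in (163,168,175,182,190,198,204):
    col=px[195:225,u]; bl=col[:,2]-col[:,0]  # bluish
    w=np.clip(bl-np.median(bl)-6,0,None); v=(w*np.arange(195,225)).sum()/max(w.sum(),1e-6)
    print(u,round(v,1),w.sum(),(to_rk(onz(s,[(u,v)],24))-1.5).round(1))
row=[(u,(px[205:222,u,2]-px[205:222,u,0]).max()) for u in range(154,170)]; print(row)
```

```text
163 213.3 42.0 [[11.7 82.7]]
168 212.4 55.0 [[11.5 96. ]]
175 210.9 61.0 [[ 11.  114.8]]
182 209.8 46.0 [[ 11.6 133.5]]
190 208.0 50.0 [[ 10.3 155.4]]
198 206.7 39.0 [[ 11.2 177.1]]
204 205.6 32.5 [[ 11.5 193.6]]
[(154, np.int64(-17)), (155, np.int64(-19)), (156, np.int64(-21)), (157, np.int64(-22)), (158, np.int64(-22)), (159, np.int64(-22)), (160, np.int64(-22)), (161, np.int64(-6)), (162, np.int64(3)), (163, np.int64(1)), (164, np.int64(7)), (165, np.int64(6)), (166, np.int64(5)), (167, np.int64(8)), (168, np.int64(9)), (169, np.int64(8))]
```

>>> {"op": "drive_tool", "data": {
  "commands": "0 0 0 -0.8 0 0 1.5; 0 0 0 -1.6 0 0 1.5; 0 0 0 -2.2 0 0 1.5; 0 0 0 -2.6 0 0 1.5; 0 0 0 -3 0 0 1.5; 0 0 0 -3.4 0 0 1.5; 0 0 0 -3.8 0 0 1.5; 0 0 0 -4.2 0 0 1.5; 0 0 0 -4.5 0 0 1.5; 0 0 0 -4.5 0 0 1.5"
}}

```text
time: 58.82
tool_pos: [517.0, -50.7, 89.0]
tcp_rot: [179.9, -0.0, 73.0]
ft_force: [-0.4, 0.2, -1.1]
finger_gap: 22.6
```

Run:
```python
from h import *
q=r.sense();p=q["tool_pos"];print(p,q["tcp_rot"],q["ft_force"],q["wrist_torque"],to_rk(p))
```

```text
[516.96013439 -50.65061575  88.97126909] [ 1.79945766e+02 -1.71084745e-02  7.30276440e+01] [-0.37110512  0.19484983 -1.06157384] [ 0.02222879 -0.01419104  0.01836521] [[ 12.09401169 176.81113684]]
```

>>> {"op": "drive_tool", "data": {
  "commands": "0 0 0 -1 0 0 1.5; 0 0 0 -2 0 0 1.5; 0 0 0 -3 0 0 1.5; 0 0 0 -4 0 0 1.5; 0 0 0 -4.6 0 0 1.5; 0 0 0 -5.2 0 0 1.5; 0 0 0 -5.8 0 0 1.5; 0 0 0 -6.4 0 0 1.5; 0 0 0 -7 0 0 1.5; 0 0 0 -7.6 0 0 1.5; 0 0 0 -8.2 0 0 1.5; 0 0 0 -8.2 0 0 1.5"
}}

```text
time: 60.32
tool_pos: [492.9, -129.5, 89.0]
tcp_rot: [179.9, -0.0, 73.0]
ft_force: [-0.4, -0.2, -1.7]
finger_gap: 22.6
```

>>> {"op": "drive_tool", "data": {
  "commands": "0 0 0 -0.5 0 0 1.5; 0 0 0 -1 0 0 1.5; 0 0 0 -1.5 0 0 1.5; 0 0 0 -1.8 0 0 1.5; 0 0 0 -1.8 0 0 1.5; 0 0 0 -1.8 0 0 1.5"
}}

```text
time: 61.08
tool_pos: [487.7, -146.6, 89.0]
tcp_rot: [179.9, -0.0, 73.0]
ft_force: [-0.5, 1.1, -1.5]
finger_gap: 22.4
```

Run:
```python
from h import *
q=r.sense();p=q["tool_pos"];print(p,q["tcp_rot"],q["ft_force"],q["wrist_torque"],to_rk(p))
```

```text
[ 487.68039924 -146.6493811    88.96256187] [ 1.79943025e+02 -2.10135002e-02  7.29904014e+01] [-0.51338685  1.14955847 -1.52329223] [ 0.03024043  0.0307726  -0.01419449] [[12.16098439 76.44649489]]
```

Now push until the grip meets the wall.

>>> {"op": "drive_tool", "data": {
  "commands": "0 0 0 -0.15 0 0 1.5; 0 0 0 -0.3 0 0 1.5; 0 0 0 -0.4 0 0 1.5; 0 0 0 -0.4 0 0 1.5"
}}

```text
time: 61.58
tool_pos: [486.9, -149.0, 89.0]
tcp_rot: [179.9, -0.2, 73.0]
ft_force: [3.1, 8.3, 0.2]
finger_gap: 22.4
```

>>> {"op": "drive_tool", "data": {
  "commands": "0 0 0 -0.1 0 0 1.5; 0 0 0 -0.2 0 0 1.5; 0 0 0 -0.2 0 0 1.5; 0 0 0 -0.2 0 0 1.5"
}}

```text
time: 62.08
tool_pos: [486.9, -149.2, 89.0]
tcp_rot: [179.9, -0.4, 73.0]
ft_force: [4.3, 11.2, 0.8]
finger_gap: 22.8
```

>>> {"op": "drive_tool", "data": {
  "commands": "0 0 0 0 0 0.1 1.5; 0 0 0 0 0 0.2 1.5; 0 0 0 0 0 0.2 1.5; 0 0 0 0 0 0.2 3; 0 0 0 0 0 0.2 4; 0 0 0 0 0 0.2 5; 0 0 0 0 0 0.2 6; 0 0 0 0 0 0.2 6; 0 0 0 0 0 -2 6; 0 0 0 0 0 -6 6; 0 0 0 0 0 -12 6; 0 0 0 0 0 -15 6"
}}

```text
time: 63.58
tool_pos: [487.5, -150.5, 242.9]
tcp_rot: [179.7, -0.3, 73.0]
ft_force: [0.2, -0.1, -0.1]
finger_gap: 60.0
```

>>> {"op": "drive_tool", "data": {
  "commands": "0 0 0 5 0 -3 6; 0 0 0 10 0 -6 6; 0 0 0 15 0 -6 6; 0 0 0 20 0 -6 6; 0 0 0 24 0 -6 6; 0 0 0 24 0 -6 6; 0 0 0 24 0 -6 6; 0 0 0 24 0 -6 6"
}}

```text
time: 64.58
tool_pos: [557.1, 77.7, 304.3]
tcp_rot: [179.7, -0.3, 72.9]
ft_force: [0.5, -0.0, -0.6]
finger_gap: 60.0
```

Run:
```python
from h import *
q=r.sense();p=q["tool_pos"];print(p,q["ft_force"],q["time"])
s=imaging.snapshot("scene"); t=imaging.snapshot("top")
a=crop(s,85,150,205,270,4); b=crop(t,310,160,400,280,3.5); b=cv2.resize(b,(315,480))
cv2.imwrite("pics/f.png",np.hstack([a,b])[:,:800])
```

```text
[557.05297279  77.69760587 304.25722371] [ 0.5060157  -0.04900425 -0.63588921] 64.575
```

View pics/f.png

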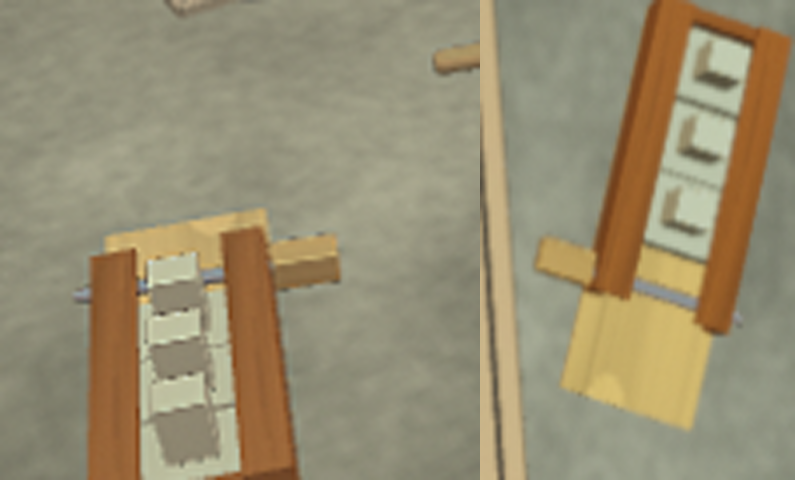

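The rod passes both walls: tip out at (80,295) on the left of the scene crop and (740,322) in the top one, grip against the near wall. All three caps sit behind it. I'll run a last numeric check and hand in.

Run:
```python
from h import *
s=imaging.snapshot("top"); c=lambda P,fx,fy,u0,v0:[((u-480+.5)/fx-.5+u0,(v+.5)/fy-.5+v0) for u,v in P]
print("tip(z~26)",to_rk(onz(s,c([(740,322)],3.5,4,310,160),26)))
hsv=cv2.cvtColor(s["pixels"],cv2.COLOR_RGB2HSV)
m=((hsv[...,2]>150)&(hsv[...,1]<60)).astype(np.uint8)
W=[to_rk(onz(s,cn[:,0],36)) for cn in cv2.findContours(m,0,2)[0] if cv2.contourArea(cn)>30]
for w in W:
    if 0<w[:,0].mean()<210 and abs(w[:,1].mean())<30: print("caps",w.min(0),w.max(0))
for n,z,u,v in(("cup",75,410,203),("bowl",45,181,330)):
    m=((hsv[...,0]<10)&(hsv[...,1]>140)).astype(np.uint8); u,v=int(u/1.5625),int(v/1.5625)
    k=np.zeros_like(m);k[v-35:v+35,u-38:u+38]=1; M=cv2.moments(m*k); print(n,M["m10"]/M["m00"]*1.5625,M["m01"]/M["m00"]*1.5625)
print(r.hand_in())
```

```text
tip(z~26) [[ 11.94127213 -68.71135781]]
caps [ 44.6528771  -27.82824823] [146.10250729  23.51970654]
caps [150.26168086 -27.23173666] [199.53985167  23.22343563]
cup 408.59375 189.0625
bowl 177.02905444964873 330.90603044496487
the job is handed in; nothing more can be done
None
```

The job is handed in: all three caps are in the drying rack and the keeper pin is through both holes. I rocked each cap off its pins by about ±6° (0.11 rad), slid it in at the mouth and set it flat. I then pushed the keeper in from the left until its grip met the wall.

- **Caps:** the last pictures show all three square on the floor with lugs up. The nearest cap's front edge is 44.7 mm in, which puts their centres at about 69, 122 and 175 mm.
- **Keeper:** the tip is about 69 mm past the rack's middle, roughly 14 mm beyond the far wall, and 12 mm in from the mouth.
- **Plate:** it looked down in every view taken while rocking the first cap, and again when bare afterwards. I did not photograph the rocking of the second and third caps; their force readings matched the first.
- **Robot:** it was clear of everything, and the run took about 65 s of the 210 s allowed.
- **Cup and bowl:** the arm never came near either. The bowl read where it started. The cup's final reading was unreliable: it sat about 14 enlarged pixels (very roughly 25 mm) off its starting mark, but the search window probably caught other red-brown objects. I did not recheck it before handing in.

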